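# Find and mark the balance point of a loaded sample tube

## Task

Slide the sealed aluminium tube along the grey stand, across the brass ridge, until it tips off its low end and stays poised level on the ridge by itself; push gently and do not lift it off the stand. Then mark the balance point: set the orange rider gently astride the tube, directly above the ridge, and leave the tube still poised level with the rider on it. Leave the other things on the bench where they stand.

Things in the scene. Friction and masses are not known exactly. Their poses are not given: they have to be found in the camera images.
- stand: grey balancing stand, fixed to the bench; base 74 x 420 mm (x, y), its flat floor 20 mm above the bench. Origin at the centre of its underside, y along its length. Four steel guide pins, 8 mm thick, at x = +-15.5, y = +-45 mm, tops 48 mm above the bench, keep the tube along the stand with 1.5 mm play each side; elsewhere the floor is open
- ridge_top (a point): middle of the flat top of the brass ridge that crosses the stand at its middle: 12 mm wide along y, 50 mm long along x, top 28 mm above the bench and 8 mm above the stand's floor; axes as the stand's
- bar_mid (a point): middle of the aluminium tube with blue end caps, 20 x 240 x 18 mm (x, y, z), 0.3 to 0.4 kg. It lies over the ridge between the pins, at first with its middle 52 to 62 mm to the stand's +y and its +y end down on the floor, so it must slide towards -y. A ballast is fixed unseen inside: its balance point is up to 25 mm either side of its middle
- bar_end (a point): centre of the tube's +y end face, 120 mm from its middle. With its balance point over the ridge the untouched tube stays level; else its heavy end drops to the floor, 8 mm lower. A finger on the end face holds it by friction, so it shows which way it tips only when let go. Sliding takes 1 to 4 N; fingers must never press it with more than 15 N
- rider_mid (a point): middle, half-way up, of the orange rider, a 30 g saddle 35 x 20 x 57 mm (x, y, z) standing on the bench on its two legs, beyond the stand from the robot. Its grip tab, 20 mm (x) by 14 mm (y), is its part from 17 to 57 mm above its feet. Seated astride the tube its y axis lies along the tube and this point is 62.5 mm above the bench
- rider_feet (a point): point between the rider's feet, at their lower ends, 28.5 mm below its middle. The gap between the legs is 25 mm wide along its x and 12 mm high and goes over the 20 mm wide tube. The rider must not be pressed on the tube with more than 25 N
- jar: white jar with a red lid, 45 mm wide, 62 mm high; bystander; origin under its centre
- beaker: empty glass beaker, 70 mm wide, 86 mm high; bystander; origin under its centre
- lab_clock: small white bench timer, 49 x 60 x 54 mm; bystander; origin under its centre
- stopper: black rubber stopper, 28 mm; bystander near the robot; origin under its centre
- dish: clear petri dish, 62 mm wide, 13 mm high; bystander near the robot; origin under its centre
There are look-alikes about, which are no part of the job. Of the things shaped like the part that bears rider_mid, the orange one is meant.

How it is judged (in metres and radians):
On the way, in this order (a step that is already met when the one before it is completed fails the run):
1. the tube is poised level on the ridge, untouched (angle between bar_mid's own z axis and vertical below 0.02 rad and z of bar_mid in the frame of stand above 0.034 m and contact force between each of the fingers, the arm, rider and bar below 0.05 N), for 0.3 s.
2. the rider sits astride the tube above the ridge (y of rider_mid in the frame of ridge_top between -0.006 and 0.006 m and z of rider_mid in the frame of ridge_top below 0.0365 m and contact force between rider and bar above 0.02 N), for 0.2 s.
At the end, for the whole second after the job is handed in: the tube is at rest, poised level on the brass ridge (within 0.02 rad, neither end on the floor), and the rider sits upright astride it, fully down on the tube, its middle within 6 mm of the ridge's centre line (angle between bar_mid's own z axis and vertical below 0.02 rad and angular speed of bar below 0.1 rad/s and linear speed of each of bar, rider below 0.02 m/s and distance between bar_mid and ridge_top below 0.06 m and z of bar_mid in the frame of ridge_top above 0.006 m and y of rider_mid in the frame of ridge_top between -0.006 and 0.006 m and x of rider_mid in the frame of ridge_top between -0.007 and 0.007 m and z of rider_mid in the frame of ridge_top between 0.032 and 0.0365 m and angle between rider_mid's own z axis and vertical below 0.06 rad); the robot touches nothing.
It fails at once if the fingers press on the tube with more than 15 N (contact force between the fingers and bar above 15 N).
It fails at once if the rider is pressed on the tube with more than 25 N (contact force between rider and bar above 25 N).
It fails at once if the tube is lifted off the stand (height (world z) of bar_mid above 0.055 m).
It fails at once if a bystander is moved more than 3 cm (distance of any of jar, beaker, lab_clock, stopper, dish from where it was at the start of the episode above 0.03 m).
It also fails if it takes over 72 s, if anything falls off the work surface, if the arm or the gripper's body presses on something with over 40 N, if the wrist force passes 120 N, or if a joint passes its speed limit or range.

## Robot

A 6-joint arm with a two-finger parallel gripper is mounted at the origin on the work surface; the furniture and walls round the work are solid. World frame = base frame: x ahead of the robot, y to its left, z up, the work surface at z = 0. Lengths are in mm, angles in rad, forces in N, time in s.
With the tool pointing down it reaches from about 350 to 975 mm from the base axis. Payload 7.1 kg.
Tool frame: the origin (TCP) lies at the very end of the fingers, on their centre line; the grasp point (between the pads) lies 19 mm behind it (ctrl.grip_depth is the distance from the TCP to the grasp point, in mm); x points along the fingers, z is the direction in which the jaws open and shut, and the axes are right-handed (so a half turn about x gives the same grasp; the last joint's range is limited). The gripper opens to 88 mm and grips with 3 to 60 N. Pads are 20 mm wide; open, the fingers measure 115 mm over their backs; the gripper's body (75 mm by 178 mm) begins 61 mm behind the grasp point.
Start: joints at [0.781, 0.423, 1.63, -0, 1.089, -0.019], TCP at [435.412, 448.354, 201.875] pointing down, gripper open.
Joint ranges: [-3, 3], [-0.9, 2.11], [0.09, 2.58], [-1.31, 4.45], [0.11, 2.69], [-2.54, 2.54]. Speed limits (rad/s): [2.39, 2.39, 3.01, 3.14, 3.14, 3.14].

## Interface

Orientations are given as a rotation vector (axis times angle).
In Python, from workcell import ctrl gives the robot as it stands. The module is installed in compiled form; this text tells all that it offers.
- The arm moves only by the tool send_rows, never from a script. Its argument "rows" is a list of rows, each a list of 4 numbers: the shift along the tool's x, y, z in mm, then the turn about the tool's x in rad. In form: [[x, y, z, turn], ...]. A call has 1 to 10 rows; each row shifts and turns the pose as measured when the row begins, along the tool's axes as they then stand; what a row does not reach is not made up. A row lasts 1/12 s, in which the tool goes at most 41.7 mm and 7.16 degrees, less where a joint would pass 70% of its speed; a pose out of reach is approached as far as the arm can. A call with a gripper value outside its range is refused whole. "fingers" is the opening, from 0 (shut) to 1 (fully open), set as the call begins (left out, the last holds). The fingers move at their own pace and stop on an object; the grip force is fixed at half the most. Time passes only in rows, so rows that do not move let the fingers close. It gives the time, the measured TCP pose, the force and the opening at its end, in the units of the state.
- ctrl.get_obs(): the state, without advancing time (a new reading comes with each control period).
- ctrl.get_image(name): name is "side" or "top" or "wrist"; returns a dict with "img" (420x560x3 uint8, red, green, blue), "depth" (420x560 float32, mm along the optical axis (not along the pixel's ray), 0 where there is no reading), "mtx" (3x3 intrinsics, pixels), "world_from_camera" (4x4, takes a point from camera to world coordinates). Camera axes: x right, y down, z forward; pixel columns grow to the right and rows downward; lengths in mm; the calibration is good to about 2 mm. A picture is of the moment at which its call begins.
- ctrl.close_job(): hands the job in, once; it reports no verdict.
The state is a dict: "t": time; "qpos": joint angles; "qvel": joint speeds; "joint_torque": joint torques, N m; "ee_pos": TCP position; "orientation": TCP orientation; "ft_force": force on the tool from outside, world axes, zero at the start; "moment": the same for the moment, N m; "width": finger opening in mm.
Only numpy, scipy, OpenCV 4.12 (cv2) and the standard library are available. Lean on these libraries where they do the work, as an engineer would, in place of code of your own. Each camera call takes 0.05 s, during which the arm holds its last target.

## Working session

There is one attempt and no reset: what is moved stays moved. The work goes in short steps, Python scripts to look and compute and a tool call to move; the robot and the scene stay as the last step left them, time stands still between calls to the robot, and variables do not carry over. Pictures are saved under pics/ and viewed, and the job is handed in when it is done.

Besides the shell and the picture viewer there is one more tool, called after "Request:" as a command line: name --pt "numbers of a row" for each row, then --argument value for the rest. send_rows: Moves the arm, as the interface text tells. Its arguments: {"type":"object","properties":{"rows":{"type":"array"},"fingers":{"type":"number"}},"required":["rows"]}

```bash
mkdir -p pics; ls; python3 - <<'E'
from workcell import ctrl
import cv2
o=ctrl.get_obs();print(o)
for n in("side","top","wrist"):
    d=ctrl.get_image(n);cv2.imwrite(f"pics/a_{n}.png",d["img"][:,:,::-1]);print(n,d["mtx"].round(1).tolist(),d["world_from_camera"].round(3).tolist())
E
```

```text
pics
{'t': 0.0, 'qpos': array([ 7.80996977e-01,  4.23831166e-01,  1.63065801e+00, -3.47925709e-05,
        1.08860858e+00, -1.89809598e-02]), 'qvel': array([0.0006667 , 0.00064571, 0.00045141, 0.0001047 , 0.00058386,
       0.00133637]), 'joint_torque': array([ 8.37036578e-05, -5.44630694e+01, -2.73659670e+01,  6.42972859e-02,
        2.27134908e-02, -1.34900824e-04]), 'ee_pos': array([435.02447728, 447.9532021 , 201.12033182]), 'orientation': array([-0.62583402,  1.48024426,  0.62488929]), 'ft_force': array([-0.15032909, -0.03341938, -0.95242048]), 'moment': array([ 0.03914262,  0.00782699, -0.01519206]), 'width': 87.91055400545115}
side [[422.6, 0.0, 272.2], [0.0, 422.6, 201.4], [0.0, 0.0, 1.0]] [[-0.715, 0.332, -0.615, 1145.644], [0.698, 0.306, -0.647, 656.843], [-0.027, -0.892, -0.45, 500.772], [0.0, 0.0, 0.0, 1.0]]
top [[379.1, 0.0, 274.7], [0.0, 379.1, 205.3], [0.0, 0.0, 1.0]] [[0.018, -0.991, 0.133, 473.167], [-1.0, -0.018, -0.002, 12.617], [0.005, -0.133, -0.991, 893.608], [0.0, 0.0, 0.0, 1.0]]
wrist [[333.4, 0.0, 276.9], [0.0, 333.4, 204.5], [0.0, 0.0, 1.0]] [[0.696, 0.694, 0.184, 385.116], [0.718, -0.673, -0.179, 498.033], [-0.001, 0.257, -0.966, 384.225], [0.0, 0.0, 0.0, 1.0]]
```

View pics/a_side.png

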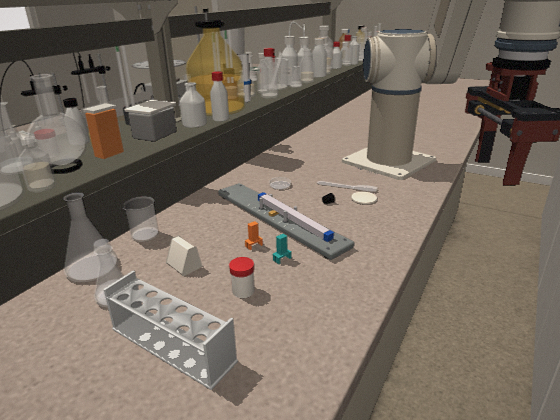

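View pics/a_top.png

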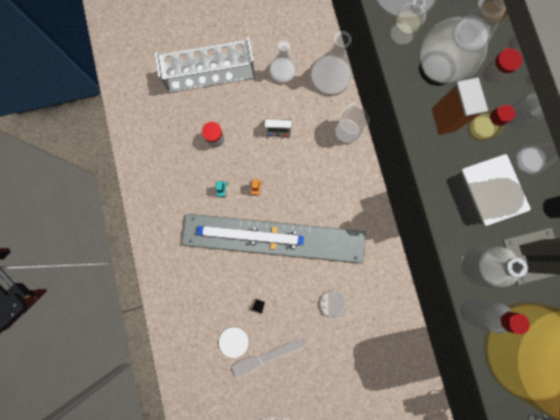

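View pics/a_wrist.png

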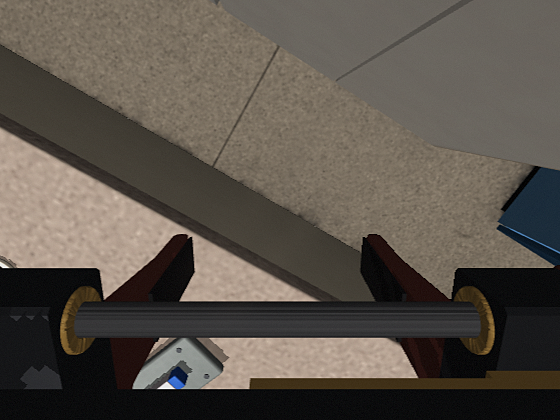

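The top view shows the stand spanning (185,230)–(363,248), with the tube's caps at (203,231) and (299,240). The orange rider is at (255,186) and its teal look-alike at (221,188). Next I'll measure them.

```bash
cat > h.py <<'E'
from workcell import ctrl
import cv2,numpy as np
np.set_printoptions(precision=1,suppress=True)
def cloud(n):
    d=ctrl.get_image(n);D=d["depth"];K=d["mtx"];T=d["world_from_camera"]
    v,u=np.mgrid[0:420,0:560]
    P=np.stack([(u-K[0,2])/K[0,0]*D,(v-K[1,2])/K[1,1]*D,D],-1)
    W=P@T[:3,:3].T+T[:3,3]; W[D<=0]=np.nan
    return d,W
def mask(img,lo,hi):
    return cv2.inRange(cv2.cvtColor(img,cv2.COLOR_RGB2HSV),lo,hi)>0
C=dict(blue=((105,130,60),(130,255,255)),orange=((3,170,100),(14,255,255)),teal=((80,130,60),(95,255,255)))
E
python3 - <<'E'
from h import *
for n in("top","side"):
    d,W=cloud(n);img=d["img"]
    for c,(lo,hi) in C.items():
        m=mask(img,lo,hi).astype(np.uint8)
        k,l,s,ce=cv2.connectedComponentsWithStats(m)
        for i in range(1,k):
            if s[i,4]<12: continue
            p=W[l==i];
            print(n,c,s[i].tolist(),ce[i],np.nanmedian(p,0),np.nanpercentile(p,5,0),np.nanpercentile(p,95,0))
    x0,y0,x1,y1=(170,160,390,280) if n=="top" else (190,160,390,300)
    cv2.imwrite(f"pics/b_{n}.png",cv2.resize(img[y0:y1,x0:x1,::-1],None,fx=3.6,fy=3.6,interpolation=cv2.INTER_CUBIC))
E
```

```text
top blue [6, 0, 6, 6, 14] [9.  2.2] [1206.5  809.2 -145.6] [1200.5  807.2 -153.4] [1212.8  810.7 -134. ]
top blue [12, 4, 5, 7, 14] [14.1  7.2] [1205.1  810.5 -167.5] [1201.7  806.9 -177.2] [1213.9  815.2 -162.5]
top blue [27, 18, 7, 9, 22] [29.6 21.8] [1206.1  809.3 -239.8] [1199.9  805.8 -258.6] [1211.7  811.7 -225.3]
top blue [46, 41, 11, 10, 26] [52.  44.7] [1203.3  811.5 -367.5] [1199.9  807.2 -396. ] [1213.1  816.8 -347.5]
top blue [63, 56, 9, 9, 29] [66.9 60.1] [1202.7  813.7 -477.1] [1196.4  807.6 -496.1] [1216.1  828.  -460.7]
top blue [23, 59, 4, 7, 13] [24.5 62.2] [1166.6  943.1 -430.2] [1162.4  932.4 -443.3] [1171.7  953.2 -409.6]
top blue [74, 65, 6, 10, 15] [76.1 69.6] [1200.7  813.6 -545.7] [1197.4  809.  -573.2] [1205.7  823.9 -522.3]
top blue [63, 74, 24, 13, 60] [75.9 78.1] [1192.3  846.1 -600.8] [1181.9  809.  -647.4] [1206.6  880.4 -574.6]
top blue [49, 79, 6, 8, 13] [51.3 83. ] [1167.6  943.2 -605.8] [1161.3  932.1 -618.2] [1171.3  955.9 -572.3]
top blue [49, 87, 10, 11, 19] [53.3 91.9] [1158.9  973.1 -666.6] [1153.2  961.1 -705.2] [1160.6  982.4 -628.2]
top blue
[... 603 characters left out ...]
[613.5 129.7  16.4] [636.4 143.1  59.5]
side blue [244, 80, 7, 5, 19] [247.2  82.1] [ 189.5 -456.7  218.3] [ 170.6 -463.7  213.7] [ 199.9 -453.7  221.3]
side blue [258, 193, 8, 8, 22] [260.2 195.1] [519.5 -48.3  45.5] [507.7 -52.5  33.6] [522.6 -41.8  47.4]
side blue [324, 230, 10, 12, 86] [328.2 235.4] [535.6 182.6  31.3] [522.9 175.1  20.3] [540.9 186.7  35.8]
side orange [86, 109, 37, 49, 910] [103.9 132.9] [ 767.3 -309.9  208. ] [ 730.7 -329.5  157.6] [ 787.5 -302.8  253.3]
side orange [245, 222, 18, 28, 259] [252.8 234.9] [642.9  63.2  26.2] [624.9  51.7   2.7] [653.6  68.1  54. ]
side teal [273, 234, 18, 30, 289] [281.1 248.5] [637.4 144.1  24.9] [618.6 132.8   3. ] [648.3 148.5  54.4]
```

View pics/b_top.png

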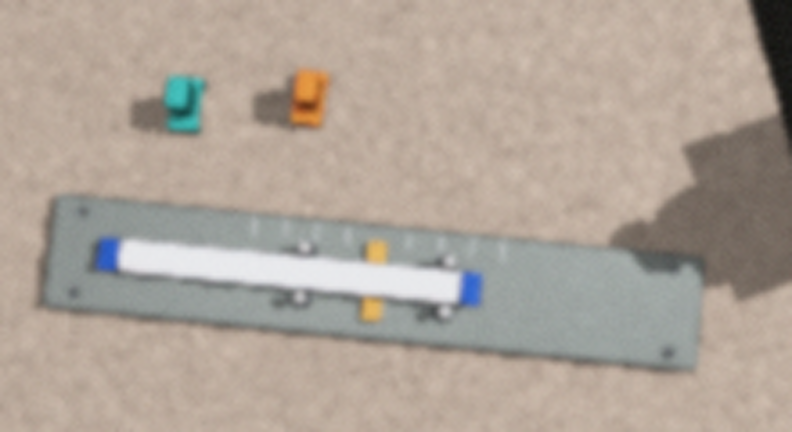

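View pics/b_side.png

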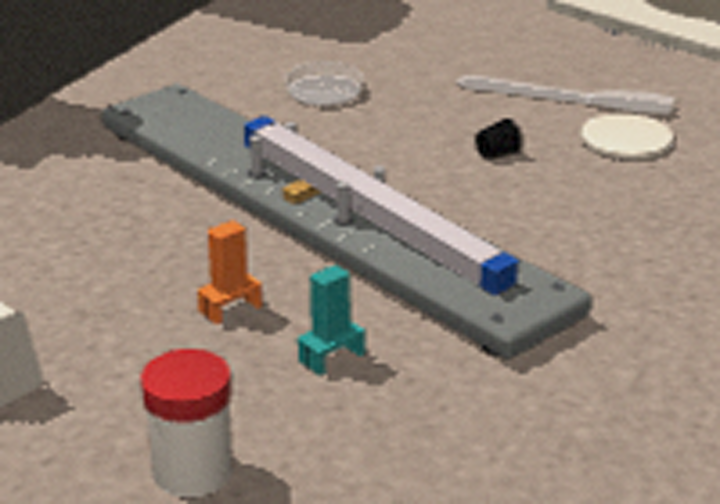

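```bash
python3 - <<'E'
from h import *
from scipy.spatial.transform import Rotation as R
o=ctrl.get_obs();print(R.from_rotvec(o["orientation"]).as_matrix().round(3))
d,W=cloud("top");img=d["img"]
sub=np.zeros((420,560),bool);sub[205:275,175:375]=1
m=sub&(W[...,2]>10)&(W[...,2]<60)
c=W[m][:,:2].astype(np.float32);print(len(c),cv2.minAreaRect(c), W[m&(W[...,2]<26)][:,2].mean())
y=mask(img,(15,120,100),(32,255,255))&sub
k,l,s,ce=cv2.connectedComponentsWithStats(y.astype(np.uint8))
for i in range(1,k): print(s[i],W[l==i].mean(0))
# ridge centre projection at z=28
hs=cv2.cvtColor(img,cv2.COLOR_RGB2HSV)
for nm,col in(("orange",C["orange"]),("teal",C["teal"])):
    q=mask(img,(3,120,60),(14,255,255)) if nm=="orange" else mask(img,*col)
    b=np.zeros_like(q);b[170:205,200:275]=1
    p=W[q&b];t=p[p[:,2]>50];f=p[p[:,2]<25]
    print(nm,len(p),"tab",len(t),t.mean(0),cv2.minAreaRect(t[:,:2].astype(np.float32)),"low",f.mean(0))
d,W=cloud("side");q=mask(d["img"],(3,120,60),(14,255,255));b=np.zeros_like(q);b[215:255,240:270]=1
p=W[q&b]
for a,e in((53,62),(25,50),(0,12)):
    t=p[(p[:,2]>a)&(p[:,2]<e)];print(a,len(t),t.mean(0),t.min(0),t.max(0))
E
```

```text
[[-0.  -0.7  0.7]
 [-0.   0.7  0.7]
 [-1.   0.  -0. ]]
5835 ((514.7369384765625, 12.166885375976562), (419.5224914550781, 74.01703643798828), 85.41624450683594) 20.862234162943988
[272 228   5   4  17] [533.3  10.9  28.7]
[271 243   4   6  22] [497.6  13.9  29.1]
orange 77 tab 24 [631.6  56.9  56.3] ((632.5287475585938, 55.868080139160156), (13.48625659942627, 18.25349235534668), 89.31986236572266) low [629.4  55.5  16.7]
teal 107 tab 50 [627.1 135.6  56.8] ((627.7101440429688, 136.53782653808594), (12.260787963867188, 18.44271469116211), 82.92134857177734) low [621.9 135.3  18.6]
53 29 [637.4  59.6  54.2] [626.4  52.5  53. ] [646.8  65.9  55.5]
25 99 [641.1  62.3  37.9] [628.9  49.5  25. ] [647.7  68.2  50. ]
0 53 [643.6  61.9   6.4] [620.3  47.2   0.3] [655.6  71.6  12. ]
```

The stand's centre is about (515, 12.3) with a yaw of −0.082, and the tube's middle is about 54 mm towards +y, which agrees with the brief. I'll turn the tool to line up with the stand and shut the fingers.

Request:
send_rows --pt "0 0 0 -0.12" --pt "0 0 0 -0.12" --pt "0 0 0 -0.12" --pt "0 0 0 -0.12" --pt "0 0 0 -0.12" --pt "0 0 0 -0.1" --pt "0 0 0 0" --fingers 0

```text
t: 0.93
ee_pos: [435.1, 448.1, 201.4]
orientation: [-1.18, 1.229, 1.18]
ft_force: [-0.7, 0.4, -0.3]
width: 44.8
```

```bash
cat >> h.py <<'E'
from scipy.spatial.transform import Rotation as R
O=np.array([515.0,12.3]);U=np.array([0.082,0.9966]);X=np.array([0.9966,-0.082])
def st(p): p=np.asarray(p)[:2]-O; return np.array([p@X,p@U])
def tool():
    o=ctrl.get_obs();M=R.from_rotvec(o["orientation"]).as_matrix()
    print("t",round(o["t"],2),"tcp",o["ee_pos"],"stand",st(o["ee_pos"]),"yawz",np.arctan2(M[1,2],M[0,2]).round(4),"F",o["ft_force"],"w",round(o["width"],1));return o,M
E
python3 - <<'E'
from h import *
o,M=tool();print(M.round(3), M.T@(np.array([532,219.6,60])-o["ee_pos"]))
E
```

```text
t 0.93 tcp [435.1 448.1 201.4] stand [-115.4  427.7] yawz 1.5307 F [-0.7  0.4 -0.3] w 44.8
[[-0. -1.  0.]
 [-0.  0.  1.]
 [-1.  0. -0.]] [ 141.4 -106.1 -224.3]
```

Request:
send_rows --pt "10 -18 -37 0.042" --pt "10 -18 -37 0" --pt "10 -18 -37 0" --pt "10 -18 -37 0" --pt "10 -18 -37 0" --pt "10 -18 -37 0" --pt "0 0 0 0"

```text
t: 1.52
ee_pos: [525.9, 219.6, 141.6]
orientation: [-1.134, 1.248, 1.135]
ft_force: [0.2, 0.3, 0.5]
width: 1.0
```

```bash
python3 - <<'E'
from h import *
o,M=tool();print(M.T@(np.array([532,219.6,60])-o["ee_pos"]))
E
```

```text
t 1.52 tcp [525.9 219.6 141.6] stand [ -6.2 207.5] yawz 1.4709 F [0.2 0.3 0.5] w 1.0
[81.6 -5.8  0.2]
```

Request:
send_rows --pt "35 -3 0 -0.016" --pt "35 -3 0 0" --pt "28 0 0 0" --pt "12 0 0 0" --pt "0 0 0 0"

```text
t: 1.93
ee_pos: [537.2, 218.4, 30.3]
orientation: [-1.129, 1.244, 1.126]
ft_force: [0.4, -0.5, -0.4]
width: 0.4
```

```bash
python3 - <<'E'
from h import *
o,M=tool()
d=ctrl.get_image("side");cv2.imwrite("pics/c.png",cv2.resize(d["img"][150:280,200:400,::-1],None,fx=4,fy=4,interpolation=cv2.INTER_CUBIC))
d=ctrl.get_image("wrist");cv2.imwrite("pics/cw.png",d["img"][:,:,::-1])
E
```

```text
t 1.93 tcp [537.2 218.4  30.3] stand [  5.2 207.2] yawz 1.4636 F [ 0.4 -0.5 -0.4] w 0.4
```

View pics/c.png

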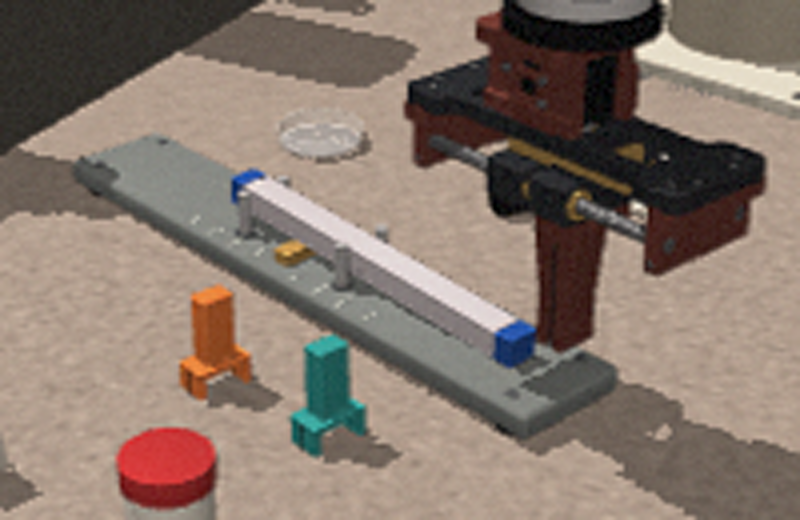

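View pics/cw.png

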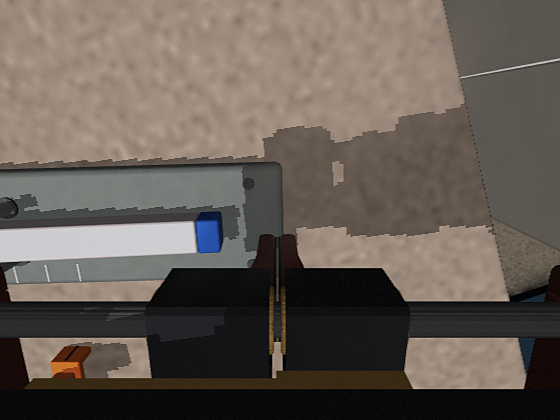

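Request:
send_rows --pt "2 5 0 -0.025" --pt "1 0 -6 0" --pt "0 0 -6 0" --pt "0 0 0 0"

```text
t: 2.37
ee_pos: [534.1, 209.0, 33.5]
orientation: [-1.152, 1.222, 1.143]
ft_force: [-1.1, -0.9, -0.1]
width: 0.8
```

```bash
python3 - <<'E'
from h import *
o,M=tool()
E
```

```text
t 2.37 tcp [534.1 209.   33.5] stand [  2.9 197.6] yawz 1.4928 F [-1.1 -0.9 -0.1] w 0.8
```

```bash
python3 - <<'E'
from h import *
for i in range(4): tool(); ctrl.get_image("top")
E
```

```text
t 2.37 tcp [534.1 209.   33.5] stand [  2.9 197.6] yawz 1.4928 F [-1.1 -0.9 -0.1] w 0.8
t 2.42 tcp [534.5 209.3  33.7] stand [  3.2 198. ] yawz 1.4924 F [-0.2  0.3  1.2] w 0.6
t 2.47 tcp [534.6 209.5  33.6] stand [  3.4 198.1] yawz 1.4923 F [-0.7 -0.6  0.5] w 0.5
t 2.52 tcp [534.5 209.6  33.4] stand [  3.3 198.2] yawz 1.4925 F [ 0.2 -0.4  0.1] w 0.4
```

Request:
send_rows --pt "4 2 -2 0" --pt "3 1 -2 0" --pt "0 0 0 0"

```text
t: 2.82
ee_pos: [531.5, 206.0, 25.9]
orientation: [-1.152, 1.22, 1.142]
ft_force: [-0.4, 0.1, -0.6]
width: 0.3
```

```bash
python3 - <<'E'
from h import *
o,M=tool();ctrl.get_image("top");tool()
E
```

```text
t 2.82 tcp [531.5 206.   25.9] stand [  0.6 194.4] yawz 1.4926 F [-0.4  0.1 -0.6] w 0.3
t 2.87 tcp [531.6 206.1  26. ] stand [  0.6 194.5] yawz 1.4925 F [ 1.   0.4 -0.3] w 0.7
```

Request:
send_rows --pt "0 0 -3 0" --pt "0 0 -3 0" --pt "0 0 -3 0" --pt "0 0 -3 0" --pt "0 0 -3 0" --pt "0 0 -3 0" --pt "0 0 0 0"

```text
t: 3.45
ee_pos: [529.9, 186.1, 25.4]
orientation: [-1.152, 1.221, 1.142]
ft_force: [1.1, -0.3, -0.4]
width: 0.3
```

```bash
cat >> h.py <<'E'
def bar():
    d,W=cloud("top");img=d["img"];m=mask(img,*C["blue"]);b=np.zeros_like(m);b[205:275,175:375]=1
    k,l,s,ce=cv2.connectedComponentsWithStats((m&b).astype(np.uint8))
    e=[]
    for i in range(1,k):
        if s[i,4]>10: 
            p=np.nanmedian(W[l==i],0);e.append(p);print("  cap top",st(p),"z",p[2].round(1),s[i,4])
    # side view
    d,W=cloud("side");img=d["img"];m=mask(img,*C["blue"]);b=np.zeros_like(m);b[165:260,200:360]=1
    k,l,s,ce=cv2.connectedComponentsWithStats((m&b).astype(np.uint8))
    for i in range(1,k):
        if s[i,4]>10: p=np.nanmedian(W[l==i],0);print("  cap side px",ce[i],st(p),"z",p[2].round(1),s[i].tolist())
    return d
def crop(d,n,x0=200,y0=150,x1=400,y1=280):
    cv2.imwrite(f"pics/{n}.png",cv2.resize(d["img"][y0:y1,x0:x1,::-1],None,fx=4,fy=4,interpolation=cv2.INTER_CUBIC))
E
python3 - <<'E'
from h import *
tool();d=bar();crop(d,"d1")
E
```

```text
t 3.45 tcp [529.9 186.1  25.4] stand [  0.6 174.4] yawz 1.4926 F [ 1.1 -0.3 -0.4] w 0.3
  cap top [ -0.4 -59.5] z 50.3 35
  cap side px [260.2 195.1] [  9.3 -59.7] z 45.3 [258, 193, 8, 8, 22]
  cap side px [328.2 236.1] [  7.7 173.3] z 30.0 [324, 232, 10, 10, 79]
```

View pics/d1.png

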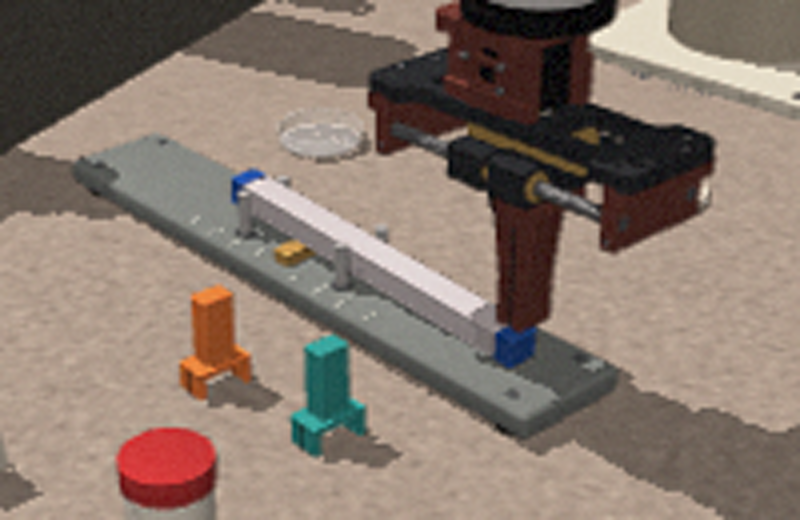

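The fingertip looks as if it sits over the cap, at crop (520,325), without touching it. I'll check the reported TCP against the depth before going on.

```bash
python3 - <<'E'
from h import *
o,M=tool()
for n in("side","top"):
    d,W=cloud(n);T=np.linalg.inv(d["world_from_camera"]);p=T[:3,:3]@o["ee_pos"]+T[:3,3];q=d["mtx"]@p;print(n,"tcp px",q[:2]/q[2],"depth",p[2])
    if n=="side":
        for v in range(212,246,3): print(v,[(u,W[v,u].round(0).tolist()) for u in (326,330,334)])
        crop(d,"d2",290,190,370,250)
E
```

```text
t 3.55 tcp [530.1 186.5  25.4] stand [  0.7 174.9] yawz 1.4926 F [ 0.1 -0.3  0.5] w 0.6
side tcp px [330.9 237.3] depth 897.0733878234626
212 [(326, [539.0, 178.0, 87.0]), (330, [544.0, 192.0, 94.0]), (334, [536.0, 196.0, 92.0])]
215 [(326, [543.0, 181.0, 83.0]), (330, [544.0, 192.0, 87.0]), (334, [534.0, 195.0, 84.0])]
218 [(326, [542.0, 181.0, 75.0]), (330, [543.0, 192.0, 80.0]), (334, [533.0, 195.0, 77.0])]
221 [(326, [540.0, 180.0, 67.0]), (330, [543.0, 192.0, 72.0]), (334, [532.0, 194.0, 69.0])]
224 [(326, [540.0, 180.0, 60.0]), (330, [544.0, 193.0, 66.0]), (334, [532.0, 195.0, 62.0])]
227 [(326, [542.0, 182.0, 54.0]), (330, [543.0, 193.0, 58.0]), (334, [532.0, 195.0, 55.0])]
230 [(326, [541.0, 181.0, 46.0]), (330, [543.0, 193.0, 52.0]), (334, [533.0, 196.0, 48.0])]
233 [(326, [538.0, 179.0, 36.0]), (330, [530.0, 183.0, 34.0]), (334, [502.0, 173.0, 18.0])]
236 [(326, [540.0, 181.0, 30.0]), (330, [532.0, 185.0, 29.0]), (334, [510.0, 179.0, 17.0])]
239 [(326, [539.0, 181.0, 23.0]), (330, [530.0, 184.0, 20.0]), (334, [519.0, 187.0, 16.0])]
242 [(326, [542.0, 183.0, 17.0]), (330, [536.0, 189.0, 18.0]), (334, [531.0, 195.0, 18.0])]
245 [(326, [550.0, 190.0, 17.0]), (330, [544.0, 196.0, 17.0]), (334, [539.0, 202.0, 17.0])]
top tcp px [197.4 229.7] depth 867.6371474037815
```

View pics/d2.png

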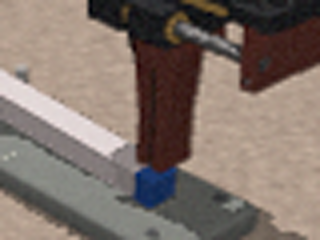

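```bash
python3 - <<'E'
from h import *
d=ctrl.get_image("side");T=np.linalg.inv(d["world_from_camera"])
for P in([537.2,218.4,30.3],[537.2,218.4,50],[530,186.5,25.4],[530,186.5,46]):
    p=T[:3,:3]@np.array(P)+T[:3,3];q=d["mtx"]@p;print(P,q[:2]/q[2])
d,W=cloud("top");o=ctrl.get_obs()
m=(np.hypot(W[...,0]-530,W[...,1]-186)<140)&(W[...,2]>60)
h,e=np.histogram(W[m][:,2],bins=range(60,420,10));print(list(zip(e,h)))
cv2.imwrite("pics/d3.png",d["img"][100:330,60:400,::-1])
d,W=cloud("side");m=(np.hypot(W[...,0]-530,W[...,1]-186)<110)&(W[...,2]>42)&(W[...,2]<250)
h,e=np.histogram(W[m][:,2],bins=range(40,250,5));print(list(zip(e,h)))
E
```

```text
[537.2, 218.4, 30.3] [341.  242.2]
[537.2, 218.4, 50] [341.5 234. ]
[530, 186.5, 25.4] [330.9 237.3]
[530, 186.5, 46] [331.3 228.9]
[(np.int64(60), np.int64(3)), (np.int64(70), np.int64(0)), (np.int64(80), np.int64(0)), (np.int64(90), np.int64(0)), (np.int64(100), np.int64(0)), (np.int64(110), np.int64(0)), (np.int64(120), np.int64(0)), (np.int64(130), np.int64(1)), (np.int64(140), np.int64(43)), (np.int64(150), np.int64(4)), (np.int64(160), np.int64(511)), (np.int64(170), np.int64(173)), (np.int64(180), np.int64(5)), (np.int64(190), np.int64(2)), (np.int64(200), np.int64(3)), (np.int64(210), np.int64(5)), (np.int64(220), np.int64(0)), (np.int64(230), np.int64(0)), (np.int64(240), np.int64(0)), (np.int64(250), np.int64(0)), (np.int64(260), np.int64(0)), (np.int64(270), np.int64(0)), (np.int64(280), np.int64(0)), (np.int64(290), np.int64(0)), (np.int64(300), np.int64(0)), (np.int64(310), np.int64(0)), (np.int64(320), np.int64(11)), (np.int64(330), np.int64(36)), (np.int64(340), np.int64(58)), (np.int64(350), np.int64(76)), (np.int64(360), np.int64(101)), (np.int64(370), np.int64(255))
[... 669 characters left out ...]
4(172)), (np.int64(135), np.int64(210)), (np.int64(140), np.int64(209)), (np.int64(145), np.int64(201)), (np.int64(150), np.int64(158)), (np.int64(155), np.int64(167)), (np.int64(160), np.int64(296)), (np.int64(165), np.int64(568)), (np.int64(170), np.int64(91)), (np.int64(175), np.int64(106)), (np.int64(180), np.int64(87)), (np.int64(185), np.int64(82)), (np.int64(190), np.int64(95)), (np.int64(195), np.int64(58)), (np.int64(200), np.int64(26)), (np.int64(205), np.int64(71)), (np.int64(210), np.int64(61)), (np.int64(215), np.int64(107)), (np.int64(220), np.int64(159)), (np.int64(225), np.int64(84)), (np.int64(230), np.int64(89)), (np.int64(235), np.int64(47)), (np.int64(240), np.int64(82))]
```

View pics/d3.png

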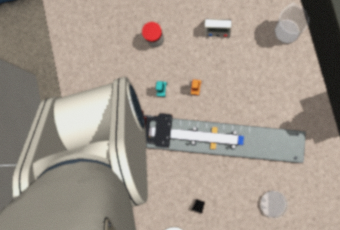

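```bash
python3 - <<'E'
from h import *
o,M=tool();print(ctrl.grip_depth,o["qpos"])
d,W=cloud("wrist");print(d["world_from_camera"].round(3), d["world_from_camera"][:3,3]-o["ee_pos"])
z=W[...,2];h,e=np.histogram(z[np.isfinite(z)],bins=range(-60,120,4));print(list(zip(e.tolist(),h.tolist())))
m=mask(d["img"],*C["blue"]);k,l,s,ce=cv2.connectedComponentsWithStats(m.astype(np.uint8))
for i in range(1,k):
    if s[i,4]>30: print(s[i],np.nanmedian(W[l==i],0))
cv2.imwrite("pics/d4.png",d["img"][:,:,::-1])
E
```

```text
t 3.8 tcp [530.1 186.9  25.4] stand [  0.7 175.2] yawz 1.4933 F [0.3 0.1 1.1] w 0.5
18.700000000000003 [ 0.3  0.6  1.9  0.   0.7 -1.2]
[[  0.1   1.    0.3 456.5]
 [  1.   -0.1  -0.  191.2]
 [  0.    0.3  -1.  206.9]
 [  0.    0.    0.    1. ]] [-73.6   4.3 181.5]
[(-60, 0), (-56, 0), (-52, 0), (-48, 0), (-44, 0), (-40, 0), (-36, 0), (-32, 0), (-28, 0), (-24, 0), (-20, 0), (-16, 0), (-12, 0), (-8, 0), (-4, 47096), (0, 78911), (4, 126), (8, 429), (12, 614), (16, 10268), (20, 11443), (24, 455), (28, 663), (32, 746), (36, 2820), (40, 5921), (44, 1545), (48, 233), (52, 122), (56, 111), (60, 124), (64, 161), (68, 197), (72, 151), (76, 175), (80, 202), (84, 116), (88, 61), (92, 65), (96, 57), (100, 66), (104, 4), (108, 0), (112, 0)]
[254 230  23  28 198] [520.6 179.   38.5]
```

View pics/d4.png

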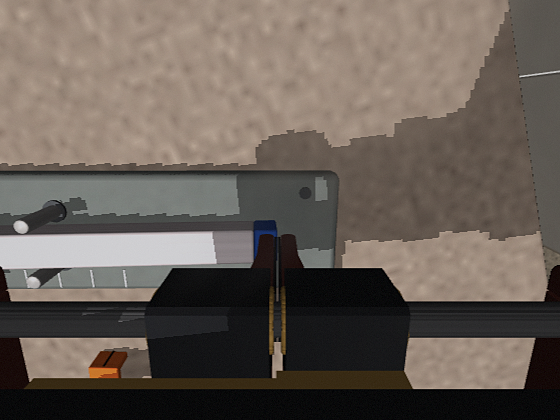

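```bash
python3 - <<'E'
from h import *
o,M=tool()
d,W=cloud("wrist")
for v in range(228,266,3): print(v,[(u,W[v,u].round(0).tolist()) for u in (262,266,270,274,283,288,293)])
E
```

```text
t 3.85 tcp [530.  186.9  25.4] stand [  0.7 175.2] yawz 1.4933 F [ 0.3 -0.2 -0. ] w 0.1
228 [(262, [519.0, 181.0, 36.0]), (266, [518.0, 183.0, 37.0]), (270, [519.0, 185.0, 35.0]), (274, [519.0, 187.0, 35.0]), (283, [525.0, 192.0, 21.0]), (288, [525.0, 195.0, 21.0]), (293, [526.0, 198.0, 19.0])]
231 [(262, [519.0, 181.0, 38.0]), (266, [519.0, 183.0, 38.0]), (270, [519.0, 185.0, 39.0]), (274, [520.0, 187.0, 38.0]), (283, [527.0, 192.0, 19.0]), (288, [527.0, 195.0, 20.0]), (293, [528.0, 198.0, 20.0])]
234 [(262, [518.0, 181.0, 47.0]), (266, [518.0, 183.0, 47.0]), (270, [518.0, 185.0, 46.0]), (274, [521.0, 187.0, 39.0]), (283, [519.0, 192.0, 46.0]), (288, [518.0, 194.0, 48.0]), (293, [529.0, 198.0, 20.0])]
237 [(262, [518.0, 181.0, 50.0]), (266, [518.0, 183.0, 52.0]), (270, [518.0, 185.0, 51.0]), (274, [520.0, 187.0, 47.0]), (283, [519.0, 192.0, 51.0]), (288, [519.0, 194.0, 51.0]), (293, [519.0, 197.0, 50.0])]
240 [(262, [518.0, 181.0, 55.0]), (266, [518.0, 183.0, 55.0]), (270, [518.0, 185.0, 55.0]), (274, [519.0, 187.0, 52.0]), (283, [519.0, 192.0, 55.0]), (288, [519.0, 194.0, 55.0]), (
[... 986 characters left out ...]
 [519.0, 191.0, 72.0]), (288, [519.0, 193.0, 73.0]), (293, [519.0, 195.0, 73.0])]
258 [(262, [518.0, 182.0, 76.0]), (266, [518.0, 184.0, 76.0]), (270, [517.0, 185.0, 77.0]), (274, [519.0, 187.0, 74.0]), (283, [518.0, 191.0, 76.0]), (288, [518.0, 193.0, 76.0]), (293, [518.0, 195.0, 76.0])]
261 [(262, [517.0, 182.0, 80.0]), (266, [517.0, 184.0, 80.0]), (270, [517.0, 185.0, 80.0]), (274, [519.0, 187.0, 77.0]), (283, [518.0, 191.0, 79.0]), (288, [518.0, 193.0, 80.0]), (293, [518.0, 195.0, 80.0])]
264 [(262, [517.0, 182.0, 83.0]), (266, [517.0, 184.0, 83.0]), (270, [nan, nan, nan]), (274, [519.0, 187.0, 79.0]), (283, [518.0, 191.0, 83.0]), (288, [517.0, 193.0, 84.0]), (293, [518.0, 195.0, 83.0])]
```

All three cameras put the real finger ends at z ≈ 46 mm, about 20 mm above the reported TCP, and the gripper body agrees. The fingers are therefore hovering above the tube and nothing has moved. From here I'll trust the cameras: back out, then descend with checks.

Request:
send_rows --pt "0 0 10 0" --pt "0 0 10 0" --pt "0 0 8 0" --pt "0 0 0 0" --pt "5 0 0 0" --pt "5 0 0 0" --pt "3 0 0 0" --pt "0 0 0 0"

```text
t: 4.57
ee_pos: [532.7, 219.5, 11.5]
orientation: [-1.154, 1.219, 1.144]
ft_force: [0.5, 0.7, -1.0]
width: 0.5
```

```bash
cat >> h.py <<'E'
def tip():
    o,M=tool();d,W=cloud("wrist");q=W[225:262,255:300].reshape(-1,3)
    k=np.hypot(q[:,0]-o["ee_pos"][0]+12,q[:,1]-o["ee_pos"][1])<14
    q=q[k&(q[:,2]>o["ee_pos"][2]+5)];
    h=np.sort(q[:,2]);print("  tip lowest z (1%,5%)",np.nanpercentile(h,[1,5]),"xy rng",np.nanpercentile(q,3,0),np.nanpercentile(q,97,0));return d
E
python3 - <<'E'
from h import *
d=tip();d=bar();crop(d,"e1")
E
```

```text
t 4.57 tcp [532.7 219.5  11.5] stand [  0.6 208. ] yawz 1.4952 F [ 0.5  0.7 -1. ] w 0.5
  tip lowest z (1%,5%) [18.4 19.4] xy rng [519.8 210.1  19.1] [526.2 229.3  64.9]
  cap top [ -2.8 170.4] z 39.0 11
  cap top [ -0.3 -59.6] z 50.0 36
  cap side px [260.2 195.1] [  9.3 -59.4] z 45.3 [258, 193, 8, 8, 22]
  cap side px [328.1 235.5] [  6.6 171.8] z 30.5 [324, 230, 10, 12, 84]
```

View pics/e1.png

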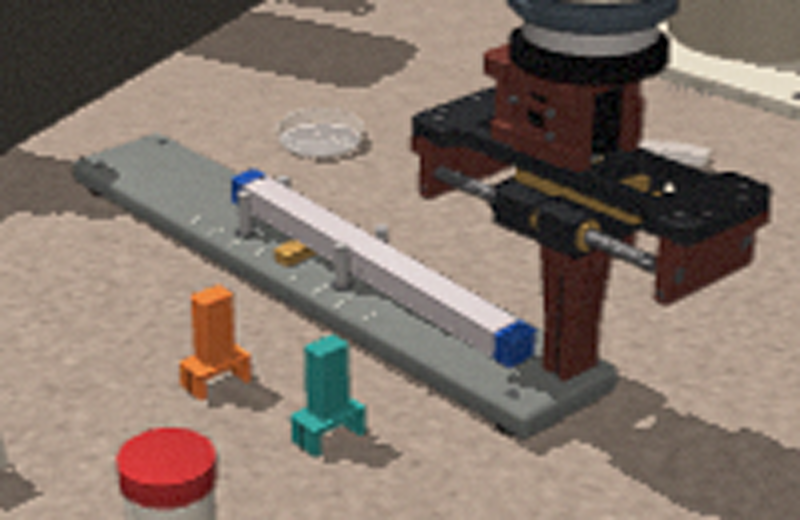

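Request:
send_rows --pt "4 0 0 0" --pt "1 0 -6 0" --pt "0 0 -6 0" --pt "0 0 -5 0" --pt "0 0 0 0"

```text
t: 5.13
ee_pos: [532.0, 200.5, 6.7]
orientation: [-1.154, 1.218, 1.143]
ft_force: [-0.1, -0.2, 0.0]
width: 0.8
```

```bash
python3 - <<'E'
from h import *
tool();d=bar();crop(d,"e2")
E
```

```text
t 5.13 tcp [532.  200.5   6.7] stand [  1.5 188.9] yawz 1.4945 F [-0.1 -0.2  0. ] w 0.8
  cap top [ -0.4 -59.5] z 49.9 36
  cap side px [260.2 195.1] [  9.9 -59.3] z 45.4 [258, 193, 8, 8, 22]
  cap side px [325.9 236. ] [ 10.2 168.2] z 30.8 [324, 231, 5, 11, 40]
```

View pics/e2.png

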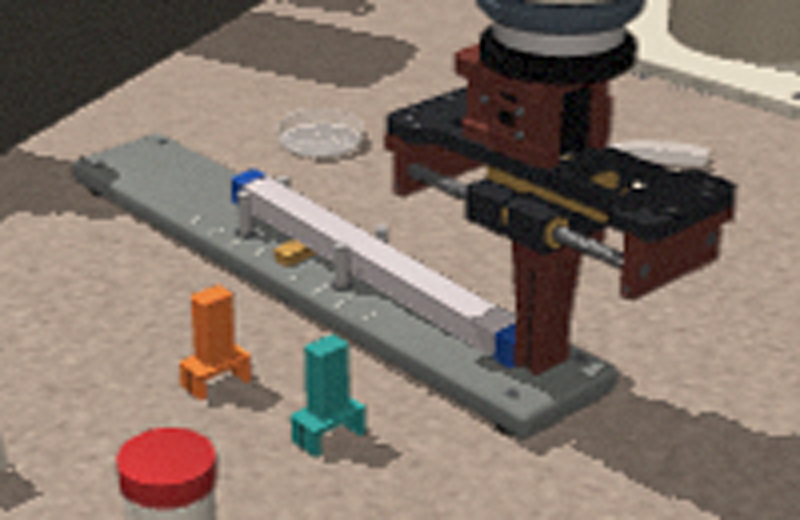

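The finger is now at the end face, tip just above the floor. Pushing slowly.

Request:
send_rows --pt "0 0 -2 0" --pt "0 0 -2 0" --pt "0 0 -2 0" --pt "0 0 -2 0" --pt "0 0 -2 0" --pt "0 0 -2 0" --pt "0 0 0 0"

```text
t: 5.82
ee_pos: [532.2, 189.2, 7.2]
orientation: [-1.153, 1.215, 1.142]
ft_force: [0.3, 0.1, 0.3]
width: 0.2
```

```bash
python3 - <<'E'
from h import *
tool();d=bar();tool()
E
```

```text
t 5.82 tcp [532.2 189.2   7.2] stand [  2.7 177.7] yawz 1.4946 F [0.3 0.1 0.3] w 0.2
  cap top [  0.4 -68.1] z 50.7 35
  cap side px [258.1 194.8] [ 10.6 -65.5] z 43.8 [256, 192, 8, 8, 29]
  cap side px [322.2 235.2] [ 11.  158.7] z 27.2 [321, 231, 4, 9, 24]
t 5.92 tcp [532.2 189.3   7.2] stand [  2.7 177.8] yawz 1.4947 F [ 0.3 -1.1  0.3] w 0.8
```

Request:
send_rows --pt "0 1 -2 0" --pt "0 1 -2 0" --pt "0 0 -2 0" --pt "0 0 -2 0" --pt "0 0 -2 0" --pt "0 0 -2 0" --pt "0 0 -2 0" --pt "0 0 0 0"

```text
t: 6.58
ee_pos: [529.4, 174.8, 7.2]
orientation: [-1.154, 1.213, 1.142]
ft_force: [-0.7, 1.5, -0.5]
width: 0.4
```

```bash
python3 - <<'E'
from h import *
tool();d=bar()
E
```

```text
t 6.58 tcp [529.4 174.8   7.2] stand [  1.1 163.2] yawz 1.4949 F [-0.7  1.5 -0.5] w 0.4
  cap top [ -0.4 -81.5] z 51.3 37
  cap side px [254.9 192.3] [  9.8 -79.6] z 46.9 [253, 189, 7, 9, 23]
  cap side px [318.2 232.5] [ 10.1 145.7] z 27.6 [317, 228, 4, 10, 26]
```

Request:
send_rows --pt "0 0 4 0" --pt "0 0 0 0"

```text
t: 6.85
ee_pos: [529.5, 178.7, 7.1]
orientation: [-1.154, 1.214, 1.142]
ft_force: [-0.5, 0.1, 0.4]
width: 0.2
```

```bash
python3 - <<'E'
from h import *
tool();d=bar();tool()
E
```

```text
t 6.85 tcp [529.5 178.7   7.1] stand [  0.8 167. ] yawz 1.4947 F [-0.5  0.1  0.4] w 0.2
  cap top [ -0.4 -81.5] z 52.1 37
  cap side px [254.9 192.3] [ 10.1 -80.2] z 46.6 [253, 189, 7, 9, 23]
  cap side px [318.7 232. ] [  9.3 146.2] z 29.7 [317, 227, 5, 11, 34]
t 6.95 tcp [529.2 178.4   7. ] stand [  0.6 166.7] yawz 1.4949 F [0.5 0.3 0.7] w 0.9
```

Request:
send_rows --pt "0 0 -2 0" --pt "0 0 -2 0" --pt "0 0 -2 0" --pt "0 0 -2 0" --pt "0 0 0 0" --pt "0 0 4 0" --pt "0 0 2 0" --pt "0 0 0 0"

```text
t: 7.62
ee_pos: [529.0, 176.1, 7.0]
orientation: [-1.154, 1.215, 1.142]
ft_force: [-0.2, -0.0, 0.3]
width: 0.4
```

```bash
python3 - <<'E'
from h import *
tool();d=bar();tool()
E
```

```text
t 7.62 tcp [529.  176.1   7. ] stand [  0.6 164.4] yawz 1.4946 F [-0.2 -0.   0.3] w 0.4
  cap top [ -0.  -85.9] z 51.9 37
  cap side px [253.8 191.7] [  9.9 -84.6] z 47.2 [252, 189, 7, 8, 23]
  cap side px [317.4 231.6] [  9.3 141.8] z 27.8 [315, 227, 5, 10, 40]
t 7.72 tcp [529.  175.9   7. ] stand [  0.5 164.2] yawz 1.4948 F [-1.1 -0.2 -0.5] w 0.3
```

Request:
send_rows --pt "0 0 -2 0" --pt "0 0 -2 0" --pt "0 0 -2 0" --pt "0 0 -2 0" --pt "0 0 -2 0" --pt "0 0 0 0" --pt "0 0 4 0" --pt "0 0 2 0" --pt "0 0 0 0"

```text
t: 8.47
ee_pos: [528.7, 171.2, 7.0]
orientation: [-1.153, 1.215, 1.142]
ft_force: [-0.2, -0.1, 0.2]
width: 0.1
```

```bash
python3 - <<'E'
from h import *
tool();d=bar();tool()
E
```

```text
t 8.47 tcp [528.7 171.2   7. ] stand [  0.7 159.5] yawz 1.4942 F [-0.2 -0.1  0.2] w 0.1
  cap top [ -0.7 -90.3] z 52.6 34
  cap side px [252.4 190.8] [ 11.3 -88.3] z 47.3 [250, 188, 7, 8, 25]
  cap side px [316.  230.4] [  9.7 138. ] z 31.3 [314, 226, 5, 10, 43]
t 8.57 tcp [528.7 171.1   6.9] stand [  0.6 159.3] yawz 1.4942 F [ 0.2 -0.4 -0.8] w 0.4
```

Request:
send_rows --pt "0 0 -2 0" --pt "0 0 -2 0" --pt "0 0 -2 0" --pt "0 0 -2 0" --pt "0 0 -2 0" --pt "0 0 0 0" --pt "0 0 4 0" --pt "0 0 2 0" --pt "0 0 0 0"

```text
t: 9.32
ee_pos: [528.3, 166.4, 6.9]
orientation: [-1.153, 1.215, 1.141]
ft_force: [0.3, 0.3, -0.2]
width: 0.4
```

```bash
python3 - <<'E'
from h import *
tool();d=bar();tool()
E
```

```text
t 9.32 tcp [528.3 166.4   6.9] stand [  0.7 154.7] yawz 1.4938 F [ 0.3  0.3 -0.2] w 0.4
  cap top [  0.9 -96.6] z 52.9 34
  cap side px [251.3 190.3] [ 10.6 -93.6] z 47.6 [249, 187, 8, 9, 28]
  cap side px [314.1 229.6] [ 10.  132.7] z 29.4 [312, 225, 5, 10, 43]
t 9.42 tcp [528.3 166.3   6.9] stand [  0.6 154.6] yawz 1.4939 F [-0.2  0.   0.1] w 0.4
```

Request:
send_rows --pt "0 0 -2 0" --pt "0 0 -2 0" --pt "0 0 -2 0" --pt "0 0 -2 0" --pt "0 0 -2 0" --pt "0 0 0 0" --pt "0 0 4 0" --pt "0 0 2 0" --pt "0 0 0 0"

```text
t: 10.17
ee_pos: [528.0, 161.7, 6.9]
orientation: [-1.152, 1.215, 1.141]
ft_force: [-0.2, -0.4, 0.3]
width: 0.5
```

```bash
python3 - <<'E'
from h import *
d=bar();tool()
E
```

```text
cap top [   1.5 -101.3] z 51.6 35
  cap side px [250.1 190.1] [   9.9 -100.2] z 45.1 [248, 187, 8, 8, 22]
  cap side px [312.6 227.2] [ 10.4 128.4] z 34.4 [310, 222, 6, 11, 46]
t 10.27 tcp [527.9 161.5   6.8] stand [  0.7 149.8] yawz 1.4935 F [ 0.  -0.5 -0.2] w 0.7
```

Request:
send_rows --pt "0 0 -2 0" --pt "0 0 -2 0" --pt "0 0 -2 0" --pt "0 0 -2 0" --pt "0 0 -2 0" --pt "0 0 0 0" --pt "0 0 4 0" --pt "0 0 2 0" --pt "0 0 0 0"

```text
t: 11.02
ee_pos: [527.6, 156.9, 6.8]
orientation: [-1.152, 1.215, 1.141]
ft_force: [0.2, 0.0, 0.4]
width: 0.2
```

```bash
python3 - <<'E'
from h import *
d=bar();tool();crop(d,"f1")
E
```

```text
cap top [  -0.1 -106.1] z 48.6 40
  cap side px [248.9 191.5] [   9.2 -104.6] z 39.6 [247, 189, 7, 8, 22]
  cap side px [311.2 224. ] [ 10.2 123.3] z 39.6 [309, 219, 5, 10, 43]
t 11.12 tcp [527.6 156.7   6.8] stand [  0.7 145. ] yawz 1.493 F [-0.1 -0.3 -0.2] w 0.6
```

View pics/f1.png

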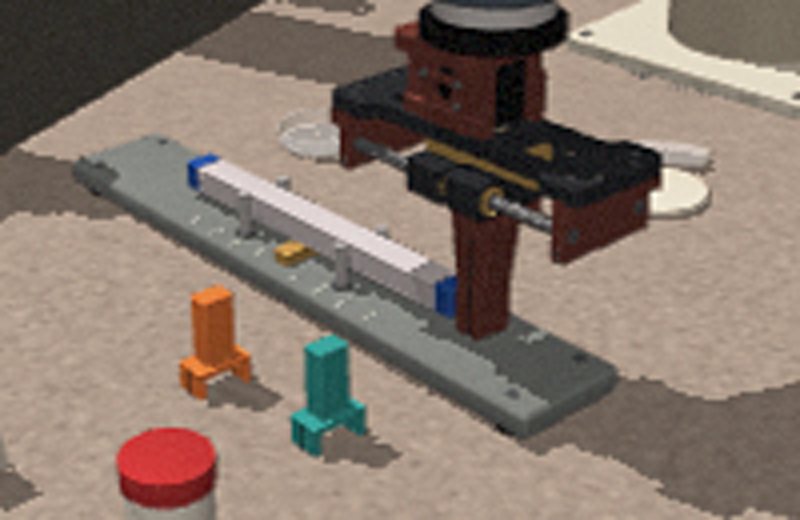

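The tube is level: both caps read 39.6 mm in the side view, and it tipped about 5 mm ago, so the balance point should be near the ridge's centre. I'll back away, rise, and open the fingers to go for the rider.

Request:
send_rows --pt "0 0 6 0" --pt "0 0 10 0" --pt "-20 0 10 0" --pt "-38 0 0 0" --pt "-38 0 0 0" --pt "-30 0 0 0" --pt "0 0 0 0" --fingers 0.5

```text
t: 11.7
ee_pos: [524.7, 185.7, 135.7]
orientation: [-1.151, 1.221, 1.145]
ft_force: [1.1, 1.3, -0.1]
width: 42.4
```

```bash
python3 - <<'E'
from h import *
d=bar();o,M=tool();crop(d,"g1")
print(M.T@(np.array([620,58.5,130])-o["ee_pos"]))
E
```

```text
cap top [  -0.  -106.5] z 46.3 38
  cap side px [248.8 190.6] [   9.7 -105.3] z 42.5 [247, 188, 7, 8, 21]
  cap side px [312.9 224.9] [  6.5 126.6] z 37.5 [309, 220, 9, 11, 83]
t 11.8 tcp [522.5 184.8 131.6] stand [ -6.7 172.6] yawz 1.4937 F [ 0.1 -0.8 -1.2] w 43.9
[   1.6 -107.  -118.5]
```

View pics/g1.png

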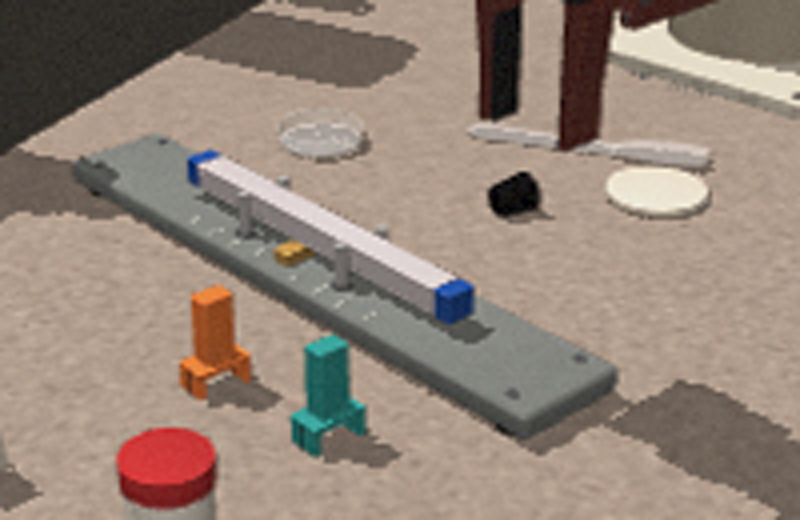

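```bash
cat >> h.py <<'E'
def tilt(n="top"):
    d,W=cloud(n);P=W.reshape(-1,3);rel=P[:,:2]-O;s=np.stack([rel@X,rel@U],1)
    hs=cv2.cvtColor(d["img"],cv2.COLOR_RGB2HSV).reshape(-1,3)
    wh=((hs[:,1]<60)&(hs[:,2]>120))
    k=(abs(s[:,0])<7)&(abs(s[:,1])<125)&(P[:,2]>30)&(P[:,2]<62)&wh
    y,z=s[k,1],P[k,2]
    for _ in range(3):
        c=np.polyfit(y,z,1);r=z-np.polyval(c,y);g=abs(r)<2.5*r.std()+.3;y,z=y[g],z[g]
    print(n,"tilt slope %.4f z0 %.1f n %d yr %.0f %.0f"%(c[0],c[1],len(y),y.min(),y.max()))
    f=(abs(s[:,0])>18)&(abs(s[:,0])<33)&(abs(s[:,1])<200)&(P[:,2]>12)&(P[:,2]<27)
    c=np.polyfit(s[f,1],P[f,2],1);print("   floor slope %.4f z0 %.1f"%tuple(c));return d
E
python3 - <<'E'
from h import *
for i in range(3): tilt("top");tilt("side")
E
```

```text
top tilt slope 0.0040 z0 47.0 n 582 yr -100 109
   floor slope -0.0007 z0 21.0
side tilt slope -0.0000 z0 42.9 n 237 yr -99 116
   floor slope -0.0006 z0 17.4
top tilt slope -0.0001 z0 46.9 n 581 yr -100 108
   floor slope 0.0002 z0 21.0
side tilt slope 0.0016 z0 42.9 n 240 yr -100 115
   floor slope -0.0003 z0 17.4
top tilt slope -0.0014 z0 46.8 n 576 yr -100 108
   floor slope -0.0009 z0 21.0
side tilt slope 0.0006 z0 43.0 n 232 yr -101 117
   floor slope -0.0009 z0 17.5
```

The tube is level, with slope about 0 in both views. Now to the rider: I'll go beyond it so the wrist camera sees it clear of the fingers.

Request:
send_rows --pt "0 -30 -24 0" --pt "0 -32 -24 0" --pt "0 -32 -24 0" --pt "0 -32 -24 0" --pt "0 -32 -22 0" --pt "0 -15 0 0" --pt "0 0 0 0"

```text
t: 12.68
ee_pos: [686.0, 46.2, 119.4]
orientation: [-1.146, 1.242, 1.161]
ft_force: [0.4, -0.2, -0.3]
width: 44.0
```

```bash
cat >> h.py <<'E'
def rid():
    d,W=cloud("wrist");img=d["img"];m=mask(img,(3,120,60),(16,255,255))
    k,l,s,ce=cv2.connectedComponentsWithStats(m.astype(np.uint8))
    for i in range(1,k):
        p=W[l==i];p=p[np.isfinite(p[:,0])]
        if s[i,4]<40 or not(560<np.median(p[:,0])<700 and -10<np.median(p[:,1])<130): continue
        print(s[i].tolist(),p.min(0),p.max(0))
        t=p[p[:,2]>p[:,2].max()-5];f=p[(p[:,2]<20)]
        print(" top",len(t),t.mean(0),cv2.minAreaRect(t[:,:2].astype(np.float32)))
        if len(f)>5: print(" low",len(f),f.mean(0),f.min(0),f.max(0),cv2.minAreaRect(f[:,:2].astype(np.float32)))
    return d
E
python3 - <<'E'
from h import *
tool();d=rid();cv2.imwrite("pics/h1.png",d["img"][:,:,::-1])
E
```

```text
t 12.68 tcp [686.   46.2 119.4] stand [167.6  47.8] yawz 1.4958 F [ 0.4 -0.2 -0.3] w 44.0
[273, 117, 26, 43, 989] [616.8  47.6  -1. ] [654.1  71.6  59. ]
 top 518 [634.5  59.1  56.9] ((634.7760009765625, 59.08598709106445), (13.970178604125977, 19.82880401611328), 83.00468444824219)
 low 441 [631.2  58.5  16.6] [616.8  47.6  -1. ] [654.1  71.6  19.6] ((634.972412109375, 59.84894561767578), (21.285160064697266, 35.7494010925293), 82.61753845214844)
```

View pics/h1.png

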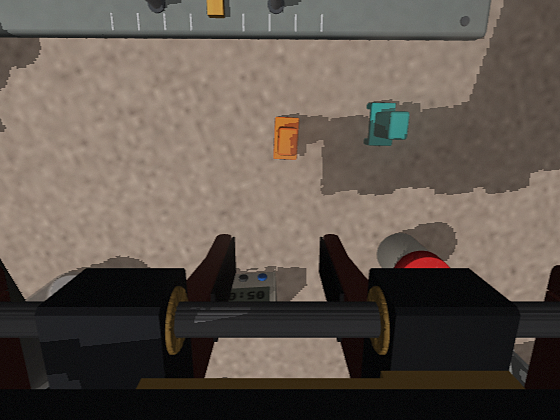

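The orange rider is at (634.9, 59.3), 57 mm high with a footprint of about 35×20, as it should be. Its y axis lies at about 1.445 rad. I'll move above it.

Request:
send_rows --pt "0 20 5 0.05" --pt "0 20 3 0" --pt "0 11 0 0" --pt "0 0 0 0"

```text
t: 13.07
ee_pos: [626.6, 60.9, 114.9]
orientation: [-1.103, 1.274, 1.129]
ft_force: [-0.5, -0.2, -0.2]
width: 43.8
```

```bash
python3 - <<'E'
from h import *
o,M=tool();ctrl.get_image("top");o,M=tool();print(M.T@(np.array([635,57.5,5])-o["ee_pos"]))
E
```

```text
t 13.07 tcp [626.6  60.9 114.9] stand [107.2  57.6] yawz 1.4434 F [-0.5 -0.2 -0.2] w 43.8
t 13.12 tcp [627.5  60.9 115. ] stand [108.2  57.7] yawz 1.4437 F [-0.5 -0.5 -1. ] w 43.8
[109.9  -9.5  -3. ]
```

Request:
send_rows --pt "25 -4 -1 0" --pt "25 -3 -1 0" --pt "18 -2 -1 0" --pt "0 0 0 0"

```text
t: 13.45
ee_pos: [637.0, 59.5, 47.0]
orientation: [-1.108, 1.267, 1.128]
ft_force: [-1.1, -0.2, -0.5]
width: 43.8
```

```bash
python3 - <<'E'
from h import *
ctrl.get_image("top");o,M=tool();print(M.round(4),M.T@(np.array([635,57.5,5])-o["ee_pos"]))
d=ctrl.get_image("side");crop(d,"i1",200,170,340,275)
d=ctrl.get_image("wrist");cv2.imwrite("pics/i2.png",d["img"][:,:,::-1])
E
```

```text
t 13.5 tcp [637.6  59.7  48.4] stand [118.3  57.3] yawz 1.4474 F [-0.3  0.  -1. ] w 43.8
[[-0.  -1.   0.1]
 [ 0.   0.1  1. ]
 [-1.   0.   0. ]] [43.4  2.  -2.8]
```

View pics/i1.png

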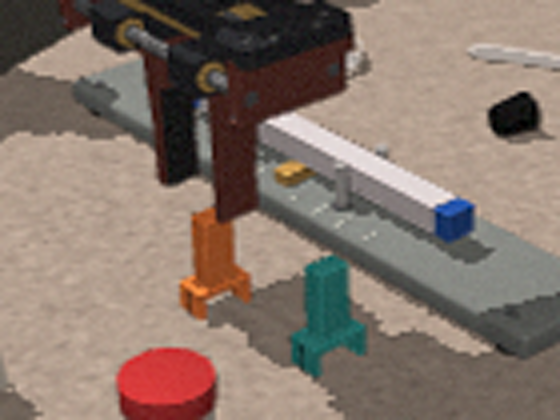

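View pics/i2.png

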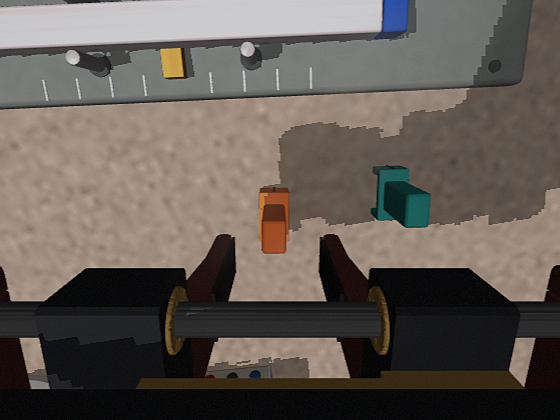

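Request:
send_rows --pt "12 1 -1 0" --pt "12 0.5 -1 0" --pt "10 0 0 0" --pt "6 0 0 0" --pt "0 0 0 0"

```text
t: 14.02
ee_pos: [640.3, 58.5, 11.4]
orientation: [-1.113, 1.257, 1.12]
ft_force: [-0.8, -0.4, 0.0]
width: 44.2
```

```bash
python3 - <<'E'
from h import *
ctrl.get_image("top");o,M=tool();print(M.T@(np.array([635,57.5,5])-o["ee_pos"]))
d=ctrl.get_image("side");crop(d,"i3",200,170,340,275)
d=ctrl.get_image("wrist");cv2.imwrite("pics/i4.png",d["img"][:,:,::-1])
E
```

```text
t 14.07 tcp [640.4  58.6  11.7] stand [121.2  56.4] yawz 1.4476 F [ 0.1 -0.1  0.6] w 43.7
[ 6.7  5.2 -1.8]
```

View pics/i3.png

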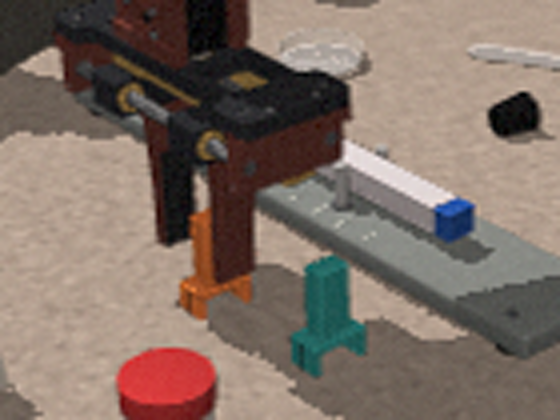

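View pics/i4.png

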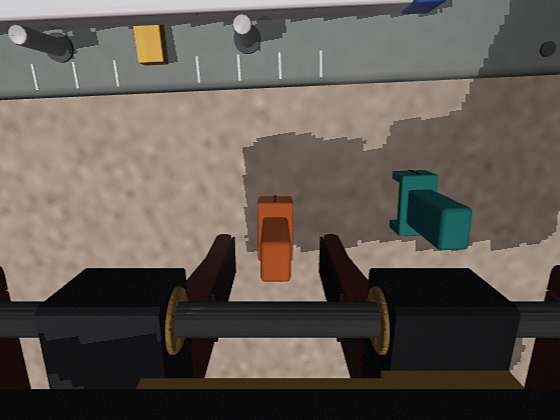

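Request:
send_rows --pt "2 3 0 0" --pt "3 2 0 0" --pt "1 0 0 0" --pt "0 0 0 0"

```text
t: 14.5
ee_pos: [636.7, 59.4, 7.6]
orientation: [-1.115, 1.254, 1.117]
ft_force: [-0.8, 0.3, 0.5]
width: 43.9
```

```bash
python3 - <<'E'
from h import *
ctrl.get_image("top");o,M=tool();print(M.T@(np.array([635,57.5,5])-o["ee_pos"]),(M[:,0]*1000).round(0))
d=rid()
E
```

```text
t 14.55 tcp [636.8  59.4   7.7] stand [117.5  56.9] yawz 1.4476 F [-1.1  0.6  0.4] w 44.1
[ 2.7  1.6 -2.1] [    7.     8. -1000.]
[256, 205, 37, 90, 3050] [616.   47.5  -1.5] [677.7  71.5  59. ]
 top 1258 [633.3  59.4  57. ] ((634.22900390625, 59.23305892944336), (13.291709899902344, 20.36553955078125), 83.45975494384766)
 low 1067 [624.5  60.9  14.9] [616.   47.5  -1.5] [677.7  71.5  20. ] ((646.7764282226562, 58.39862823486328), (20.916854858398438, 60.356380462646484), 83.24907684326172)
```

Alignment is good. Closing on the tab.

Request:
send_rows --pt "1 1 0 0" --pt "0 0 0 0" --pt "0 0 0 0" --pt "0 0 0 0" --pt "0 0 0 0" --pt "0 0 0 0" --pt "0 0 0 0" --fingers 0

```text
t: 15.18
ee_pos: [636.3, 59.6, 7.1]
orientation: [-1.115, 1.253, 1.117]
ft_force: [0.0, 0.0, -0.2]
width: 13.6
```

```bash
python3 - <<'E'
from h import *
o,M=tool();rid();tilt("side")
E
```

```text
t 15.18 tcp [636.3  59.6   7.1] stand [117.   57.1] yawz 1.4476 F [ 0.   0.  -0.2] w 13.6
[259, 206, 37, 91, 2912] [616.2  51.8  -0.4] [678.6  73.2  59.2]
 top 1286 [633.7  60.6  57. ] ((634.3240966796875, 60.67125701904297), (13.509799003601074, 20.2050838470459), 82.27528381347656)
 low 886 [621.4  62.7  14.6] [616.2  51.8  -0.4] [678.6  73.2  19.9] ((647.423583984375, 60.21719741821289), (20.89731216430664, 61.077552795410156), 83.8915786743164)
side tilt slope 0.0000 z0 43.0 n 101 yr 31 116
   floor slope -0.0010 z0 17.4
```

Gripped at 13.6 mm. Lifting and aligning with the stand.

Request:
send_rows --pt "-8 0 0 0" --pt "-25 0 0 0" --pt "-30 0 0 -0.042" --pt "-25 0 0 0" --pt "0 10 0 0" --pt "0 20 -10 0" --pt "0 20 -16 0" --pt "0 0 0 0"

```text
t: 15.95
ee_pos: [581.2, 36.9, 99.9]
orientation: [-1.149, 1.233, 1.15]
ft_force: [-0.6, -0.1, -0.1]
width: 13.7
```

```bash
cat >> h.py <<'E'
def tubew(n="wrist"):
    d,W=cloud(n);P=W.reshape(-1,3);rel=P[:,:2]-O;s=np.stack([rel@X,rel@U],1)
    hs=cv2.cvtColor(d["img"],cv2.COLOR_RGB2HSV).reshape(-1,3)
    wh=(hs[:,1]<60)&(hs[:,2]>110)
    k=(abs(s[:,0])<16)&(abs(s[:,1])<112)&(P[:,2]>42)&(P[:,2]<50)&wh
    if k.sum()>50:
        ys=s[k,1];xs=s[k,0];res=[]
        for a in np.arange(-110,110,10):
            g=(ys>=a)&(ys<a+10)
            if g.sum()>20: res.append([a+5,np.percentile(xs[g],1.5),np.percentile(xs[g],98.5)])
        res=np.array(res);c=(res[:,1]+res[:,2])/2;w=res[:,2]-res[:,1]
        print(n,"tube centre x vs y", np.polyfit(res[:,0],c,1).round(4),"width",np.median(w),"n",len(res),"z",np.median(P[k,2]))
    y=(mask(d["img"],(15,120,80),(32,255,255)).reshape(-1))&(P[:,2]>24)&(P[:,2]<33)&(abs(s[:,0])<30)&(abs(s[:,1])<20)
    if y.sum()>5: print("   ridge y",np.percentile(s[y,1],[2,98]),np.mean(np.percentile(s[y,1],[2,98])),"x",np.percentile(s[y,0],[2,98]),y.sum())
    return d
E
python3 - <<'E'
from h import *
o,M=tool();d=tubew();tubew("top");tilt("top");cv2.imwrite("pics/j1.png",d["img"][:,:,::-1])
o,M=tool();print((M[:,0]*1000).round(0))
E
```

```text
t 15.95 tcp [581.2  36.9  99.9] stand [63.9 30. ] yawz 1.4928 F [-0.6 -0.1 -0.1] w 13.7
wrist tube centre x vs y [-0.   0.1] width 18.768212263813588 n 21 z 46.06420543022
   ridge y [-2.9  8.3] 2.665446686267739 x [-24.   24.8] 643
top tilt slope 2.4862 z0 317.9 n 4 yr -109 -109
   floor slope 0.0004 z0 21.2
t 16.1 tcp [585.8  38.3 100.5] stand [68.4 31.8] yawz 1.4929 F [ 0.1 -0.7 -0.2] w 13.9
[   13.     9. -1000.]
```

View pics/j1.png

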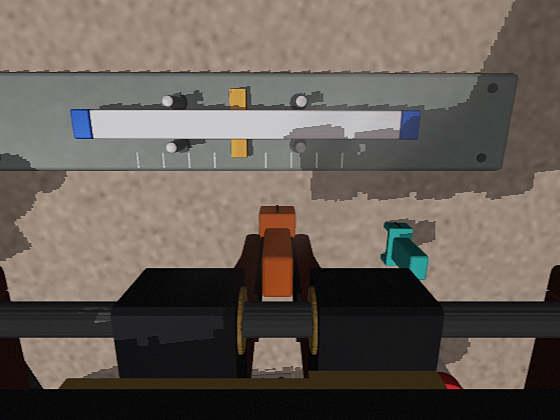

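```bash
cat >> h.py <<'E'
def held():
    o,M=tool();d,W=cloud("wrist");m=mask(d["img"],(3,120,60),(16,255,255));p=W[m];p=p[np.isfinite(p[:,0])]
    p=p[(np.hypot(p[:,0]-o["ee_pos"][0],p[:,1]-o["ee_pos"][1])<30)]
    zt=np.percentile(p[:,2],99.5);t=p[(p[:,2]>zt-4)];r=cv2.minAreaRect(t[:,:2].astype(np.float32))
    print("  held top z",zt.round(1),"stand",st(r[0]),"size",np.round(r[1],1),"ang",round(r[2],1),"off from ee (stand)",st(r[0])-st(o["ee_pos"]),"feet min z",np.percentile(p[:,2],.5).round(1))
    f=p[(p[:,2]>zt-42)&(p[:,2]<zt-36.5)];
    if len(f)>20: print("  shoulder/legs",st(cv2.minAreaRect(f[:,:2].astype(np.float32))[0]),np.round(cv2.minAreaRect(f[:,:2].astype(np.float32))[1],1))
    for n in("side",):
        d2,W=cloud(n);m=mask(d2["img"],(3,120,60),(16,255,255));p=W[m];p=p[np.isfinite(p[:,0])]
        p=p[(np.hypot(p[:,0]-o["ee_pos"][0],p[:,1]-o["ee_pos"][1])<40)]
        if len(p)>10: print("  side: z",np.percentile(p[:,2],[1,99]),"stand x,y rng",np.percentile((p[:,:2]-O)@X,[2,98]),np.percentile((p[:,:2]-O)@U,[2,98]))
    return d,d2
E
python3 - <<'E'
from h import *
held()
E
```

```text
t 16.1 tcp [585.8  38.3 100.5] stand [68.4 31.8] yawz 1.4929 F [ 0.1 -0.7 -0.2] w 13.9
  held top z 151.7 stand [61.  34.2] size [17.9 33.1] ang 68.3 off from ee (stand) [-7.4  2.4] feet min z 95.1
  shoulder/legs [55.8 32.7] [19.3 13.5]
  side: z [ 92.5 286.3] stand x,y rng [ 51.8 100.5] [ 3.1 55.2]
```

Request:
send_rows --pt "0 14 -8 0" --pt "0 18 -9 0" --pt "0 18 -9 0" --pt "0 10 -4 0" --pt "0 4 0 0" --pt "0 0 0 0" --pt "0 0 0 0"

```text
t: 16.78
ee_pos: [523.3, 15.3, 97.7]
orientation: [-1.153, 1.225, 1.147]
ft_force: [1.6, -0.1, -0.0]
width: 13.7
```

```bash
python3 - <<'E'
from h import *
tubew("side");d,d2=held();cv2.imwrite("pics/k1.png",d["img"][:,:,::-1]);crop(d2,"k2",200,120,340,225);o,M=tool();print((M[:,0]*1000).round(0))
E
```

```text
side tube centre x vs y [-0.  -0.6] width 27.259029321876916 n 1 z 43.027616657353775
   ridge y [-3.1  8.8] 2.8337118782650945 x [13.3 26. ] 15
t 16.83 tcp [523.6  15.3  97.7] stand [8.3 3.7] yawz 1.4959 F [-0.2  0.3 -0.6] w 14.0
  held top z 149.2 stand [2.  5.4] size [24.1 28.2] ang 86.2 off from ee (stand) [-6.3  1.6] feet min z 28.6
  shoulder/legs [-4.5  4.6] [19.2 13.7]
  side: z [ 89.4 283.8] stand x,y rng [-9.7 39.2] [-26.   24.1]
t 16.93 tcp [523.5  15.3  97.7] stand [8.3 3.7] yawz 1.4961 F [-0.3  1.  -0.3] w 13.6
[   16.    10. -1000.]h.py:72: RankWarning: Polyfit may be poorly conditioned
  print(n,"tube centre x vs y", np.polyfit(res[:,0],c,1).round(4),"width",np.median(w),"n",len(res),"z",np.median(P[k,2]))
```

View pics/k1.png

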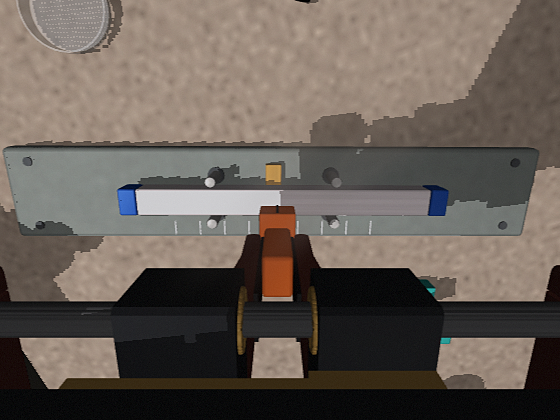

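View pics/k2.png

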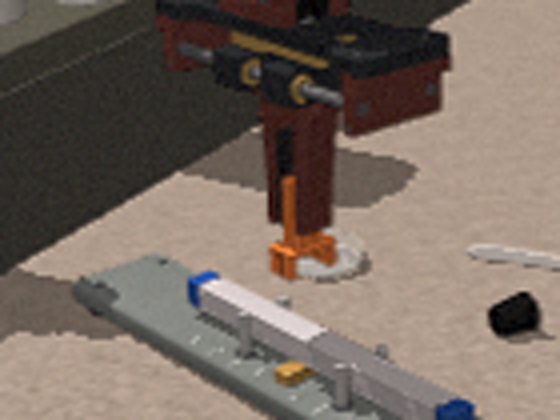

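Request:
send_rows --pt "5 3 -1 0" --pt "10 3 -1 0" --pt "10 1 0 0" --pt "8 0 0 0" --pt "0 0 0 0" --pt "0 0 0 0"

```text
t: 17.43
ee_pos: [517.4, 14.6, 60.3]
orientation: [-1.154, 1.224, 1.148]
ft_force: [0.3, 0.2, -0.9]
width: 13.9
```

```bash
python3 - <<'E'
from h import *
d,d2=held();d=tubew();cv2.imwrite("pics/l1.png",d["img"][:,:,::-1]);crop(d2,"l2",210,140,330,230);o,M=tool();print((M[:,0]*1000).round(0))
# strict tab top
d,W=cloud("wrist");sub=W[200:300,250:310].reshape(-1,3);hs=cv2.cvtColor(d["img"],cv2.COLOR_RGB2HSV)[200:300,250:310].reshape(-1,3)
g=(hs[:,0]>=5)&(hs[:,0]<=12)&(hs[:,1]>180)&(hs[:,2]>150)
p=sub[g];p=p[np.isfinite(p[:,0])];h,e=np.histogram(p[:,2],bins=range(50,140,4));print(list(zip(e.tolist(),h.tolist())))
for lo,hi in((o["ee_pos"][2]+45,o["ee_pos"][2]+54),(o["ee_pos"][2]+6,o["ee_pos"][2]+13)):
    t=p[(p[:,2]>lo)&(p[:,2]<hi)]
    if len(t)>10:
        s=(t[:,:2]-O)@np.stack([X,U],1);print("band",lo.round(),len(t),np.percentile(s,2,0),np.percentile(s,98,0),np.percentile(s,[2,98],0).mean(0))
E
```

```text
t 17.43 tcp [517.4  14.6  60.3] stand [2.2 2.5] yawz 1.4967 F [ 0.3  0.2 -0.9] w 13.9
  held top z 111.7 stand [-4.5  4.7] size [38.7 28.8] ang 87.0 off from ee (stand) [-6.8  2.3] feet min z 27.3
  shoulder/legs [-10.6   3.2] [19.3 13.7]
  side: z [ 51.6 246.6] stand x,y rng [-15.4  33. ] [-28.2  23.8]
wrist tube centre x vs y [-0.  -0.5] width 18.255407707941686 n 20 z 46.079432249826056
   ridge y [-2.7  8. ] 2.6440665073534086 x [-24.4 -10. ] 373
t 17.58 tcp [518.   14.6  61.1] stand [2.8 2.5] yawz 1.4967 F [ 0.3 -0.5  0.2] w 13.8
[   18.    10. -1000.]
[(50, 0), (54, 0), (58, 0), (62, 0), (66, 18), (70, 506), (74, 0), (78, 0), (82, 0), (86, 0), (90, 0), (94, 0), (98, 0), (102, 0), (106, 12), (110, 920), (114, 0), (118, 0), (122, 0), (126, 0), (130, 0), (134, 0)]
band 106.0 932 [-7.4 -2.1] [8.8 9.2] [0.7 3.5]
band 67.0 524 [-15.6  -5.7] [-4.5 12.7] [-10.1   3.5]
```

View pics/l1.png

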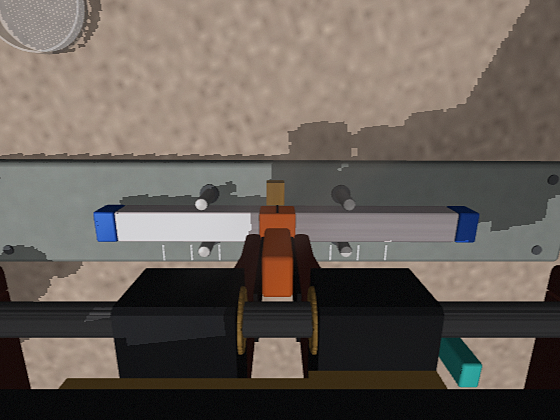

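View pics/l2.png

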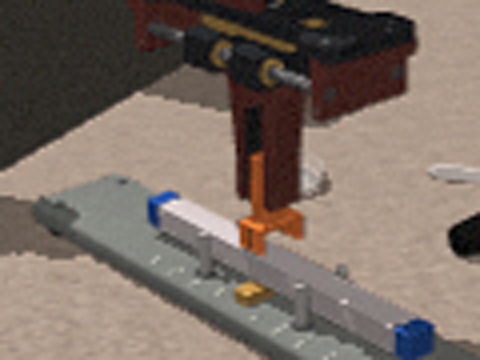

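Request:
send_rows --pt "3 1.5 -0.5 0" --pt "2 0.5 -0.5 0" --pt "0 0 0 0" --pt "0 0 0 0"

```text
t: 17.97
ee_pos: [517.1, 13.6, 57.0]
orientation: [-1.156, 1.221, 1.145]
ft_force: [0.1, -0.6, -1.1]
width: 13.8
```

```bash
cat > m.py <<'E'
from h import *
d=tubew();o,M=tool();print((M[:,0]*1000).round(0))
d,W=cloud("wrist");sub=W[190:300,250:310].reshape(-1,3);hs=cv2.cvtColor(d["img"],cv2.COLOR_RGB2HSV)[190:300,250:310].reshape(-1,3)
g=(hs[:,0]>=5)&(hs[:,0]<=12)&(hs[:,1]>180)&(hs[:,2]>150)
p=sub[g];p=p[np.isfinite(p[:,0])]
for lo,hi in((o["ee_pos"][2]+45,o["ee_pos"][2]+54),(o["ee_pos"][2]+6,o["ee_pos"][2]+13)):
    t=p[(p[:,2]>lo)&(p[:,2]<hi)]
    if len(t)>10:
        s=(t[:,:2]-O)@np.stack([X,U],1);print("band",lo.round(),len(t),np.percentile(s,.5,0),np.percentile(s,99.5,0))
d2,W=cloud("side");S=d2["img"];m=mask(S,(3,150,60),(16,255,255));m[:170]=0;m[:,:250]=0;m[:,300:]=0
p=W[m];p=p[np.isfinite(p[:,0])];s=np.c_[(p[:,:2]-O)@X,(p[:,:2]-O)@U,p[:,2]]
f=s[(s[:,2]<s[:,2].min()+18)];print("side legs",len(f),f.min(0),f.max(0))
k=m
import sys
cv2.imwrite(f"pics/{sys.argv[1]}.png",cv2.resize(S[165:225,235:325,::-1],None,fx=8,fy=8,interpolation=cv2.INTER_CUBIC))
E
python3 m.py n1
```

```text
wrist tube centre x vs y [-0.  -0.6] width 18.130081496510012 n 20 z 46.10242818631227
   ridge y [-2.9  8.2] 2.643870359946474 x [-24.3 -10.7] 375
t 18.02 tcp [517.1  13.7  57. ] stand [1.9 1.5] yawz 1.4968 F [-0.  -0.6 -0.9] w 13.9
[   21.    10. -1000.]
band 102.0 937 [-8.8 -3.1] [8.4 8.3]
band 63.0 528 [-16.6  -6.7] [-4.3 11.9]
side legs 86 [-13.4  -7.9  47.7] [20.9 13.7 65.4]
```

View pics/n1.png

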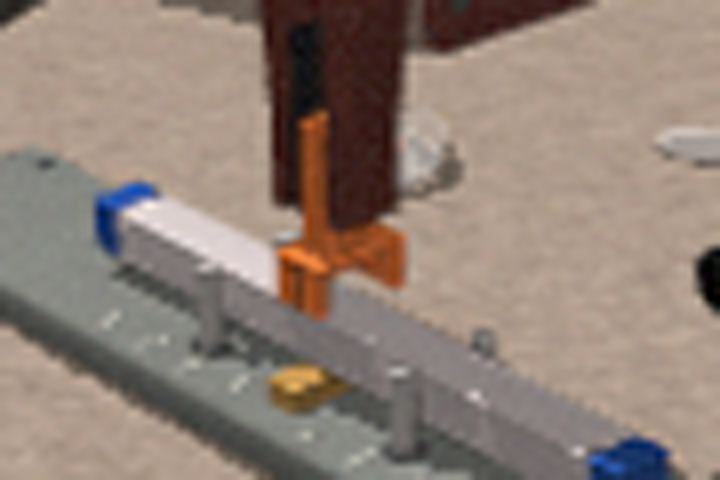

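Request:
send_rows --pt "0 2 0 0" --pt "0 0.5 0 0" --pt "0 0 0 0" --pt "0 0 0 0"

```text
t: 18.45
ee_pos: [514.5, 13.9, 57.2]
orientation: [-1.157, 1.22, 1.144]
ft_force: [0.1, 0.4, -0.0]
width: 13.8
```

```bash
python3 m.py n2
```

```text
wrist tube centre x vs y [-0.  -0.7] width 18.337224016047124 n 20 z 46.10900595118075
   ridge y [-2.9  8.2] 2.6620319647036252 x [-24.8 -13.2] 312
t 18.5 tcp [514.5  13.9  57.2] stand [-0.6  1.6] yawz 1.4968 F [-0.2 -0.3 -0.7] w 14.0
[   21.    10. -1000.]
band 102.0 940 [-11.4  -3.1] [6.  8.4]
band 63.0 525 [-19.2  -6.7] [-7.1 11.9]
side legs 83 [-14.4  -7.6  48. ] [18.5 12.5 65.8]
```

View pics/n2.png

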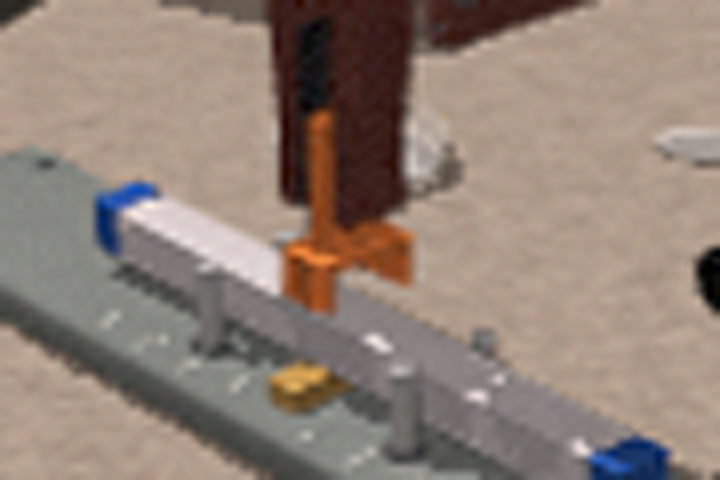

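Request:
send_rows --pt "2 0 0 0" --pt "2 0 0 0" --pt "2 0 0 0" --pt "0 0 0 0" --pt "0 0 0 0"

```text
t: 19.02
ee_pos: [514.8, 14.0, 50.4]
orientation: [-1.157, 1.22, 1.144]
ft_force: [0.1, -0.6, -0.4]
width: 14.1
```

```bash
python3 m.py n3; python3 -c "
from h import *
tool();tilt('side')"
```

```text
wrist tube centre x vs y [-0.  -0.8] width 18.383639887805515 n 20 z 46.098238696170824
   ridge y [-2.7  8.1] 2.7085694666670306 x [-24.8 -14.8] 285
t 19.07 tcp [514.8  14.   50.4] stand [-0.4  1.6] yawz 1.4968 F [-0.6  0.7 -0.4] w 13.8
[   21.    10. -1000.]
band 95.0 953 [-11.3  -3. ] [6.  8.5]
band 56.0 528 [-18.9  -6.6] [-6.7 12. ]
side legs 6 [-14.8 -39.8  24.7] [16.3  8.3 42.6]
t 19.17 tcp [514.9  14.   50.6] stand [-0.2  1.6] yawz 1.4967 F [-0.2 -0.5 -0.3] w 13.5
side tilt slope -0.0000 z0 43.0 n 201 yr -99 115
   floor slope 0.0000 z0 17.4
```

View pics/n3.png

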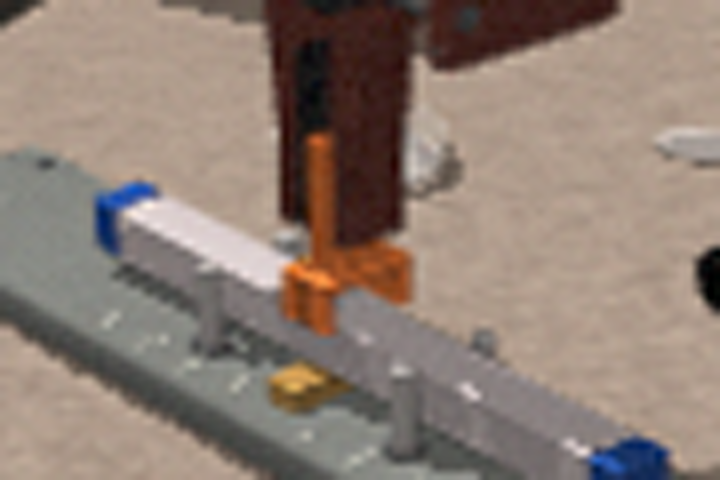

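The legs are astride the tube with no force. Continuing down gently.

Request:
send_rows --pt "2 0 0 0" --pt "2 0 0 0" --pt "1.5 0 0 0" --pt "1 0 0 0" --pt "0 0 0 0" --pt "0 0 0 0"

```text
t: 19.72
ee_pos: [515.2, 14.0, 43.6]
orientation: [-1.157, 1.22, 1.144]
ft_force: [-0.3, -1.0, -0.4]
width: 13.8
```

```bash
python3 m.py n4; python3 -c "
from h import *
tool();tilt('side')"
```

```text
wrist tube centre x vs y [-0.  -0.9] width 18.174903735369742 n 20 z 46.0956214311382
   ridge y [-3.1  7.9] 2.4001185429371117 x [-24.8 -16.5] 261
t 19.77 tcp [515.2  14.   43.6] stand [0.1 1.8] yawz 1.4968 F [0.2 0.6 0.4] w 13.9
[   22.    10. -1000.]
band 89.0 949 [-10.9  -2.9] [6.4 8.6]
band 50.0 527 [-18.4  -6.5] [-6.4 12.1]
side legs 78 [-14.7 -18.2  34. ] [18.8 14.1 52. ]
t 19.87 tcp [515.3  14.   43.7] stand [0.1 1.8] yawz 1.4968 F [-0.5  0.4 -0.6] w 13.9
side tilt slope 0.0003 z0 42.9 n 207 yr -100 115
   floor slope -0.0010 z0 17.5
```

View pics/n4.png

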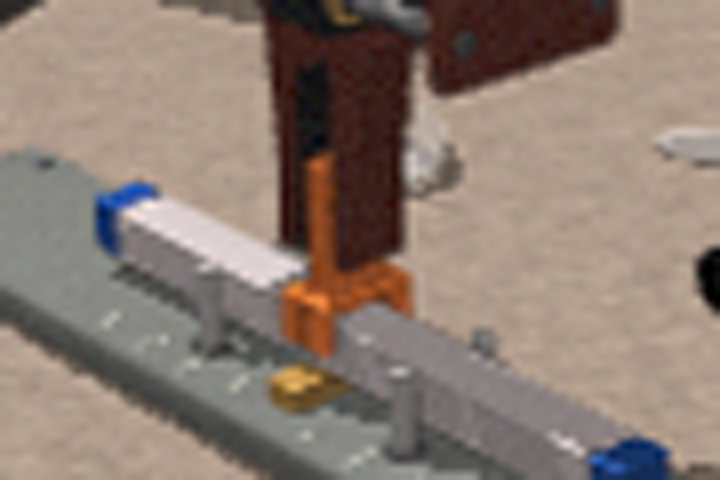

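Request:
send_rows --pt "1 0.5 0 0" --pt "0.7 0 0 0" --pt "0 0 0 0" --pt "0 0 0 0"

```text
t: 20.25
ee_pos: [514.9, 14.1, 42.0]
orientation: [-1.157, 1.219, 1.143]
ft_force: [-0.1, -0.5, -0.6]
width: 13.3
```

```bash
python3 -c "
from h import *
for i in range(4): tool();ctrl.get_image('top')
tilt('side')"
```

```text
t 20.25 tcp [514.9  14.1  42. ] stand [-0.2  1.8] yawz 1.4968 F [-0.1 -0.5 -0.6] w 13.3
t 20.3 tcp [514.9  14.1  42.1] stand [-0.2  1.8] yawz 1.4968 F [ 0.1 -0.  -0.3] w 14.0
t 20.35 tcp [515.   14.1  42.1] stand [-0.2  1.8] yawz 1.4968 F [ 0.6 -0.1 -0.6] w 13.7
t 20.4 tcp [515.   14.1  42.1] stand [-0.2  1.8] yawz 1.4968 F [-0.  -1.  -0.3] w 14.3
side tilt slope 0.0009 z0 42.9 n 207 yr -100 116
   floor slope -0.0007 z0 17.4
```

Request:
send_rows --pt "0.7 0 0 0" --pt "0 0 0 0" --pt "0 0 0 0"

```text
t: 20.75
ee_pos: [515.1, 14.1, 41.4]
orientation: [-1.157, 1.219, 1.143]
ft_force: [-0.0, -0.4, -0.2]
width: 13.8
```

```bash
python3 -c "
from h import *
F=[]
for i in range(5): o,M=tool();F.append(o['ft_force']);ctrl.get_image('top')
print(np.mean(F,0))
d,W=cloud('wrist');print(np.nanmedian(W[250:285,268:288].reshape(-1,3),0))
tilt('side')"
```

```text
t 20.75 tcp [515.1  14.1  41.4] stand [-0.1  1.8] yawz 1.4968 F [-0.  -0.4 -0.2] w 13.8
t 20.8 tcp [515.1  14.1  41.4] stand [-0.1  1.8] yawz 1.4968 F [ 0.6 -0.1 -0.3] w 13.8
t 20.85 tcp [515.1  14.1  41.4] stand [-0.1  1.8] yawz 1.4967 F [ 0.4 -0.7  0.4] w 13.8
t 20.9 tcp [515.1  14.1  41.4] stand [-0.1  1.8] yawz 1.4967 F [-0.7  0.1 -1.4] w 13.8
t 20.95 tcp [515.1  14.1  41.4] stand [-0.1  1.8] yawz 1.4968 F [-0.5 -0.8  0.6] w 14.0
[-0.1 -0.4 -0.2]
[507.5  15.5  91.3]
side tilt slope -0.0005 z0 43.0 n 204 yr -100 115
   floor slope -0.0004 z0 17.5
```

The tab top reads 91.3 mm against 91 when seated, so it is practically down. Releasing.

Request:
send_rows --pt "0 0 0 0" --pt "0 0 0 0" --pt "0 0 0 0" --pt "0 0 0 0" --pt "0 0 0 0" --fingers 0.4

```text
t: 21.52
ee_pos: [515.2, 14.1, 41.5]
orientation: [-1.157, 1.219, 1.143]
ft_force: [-0.8, -0.6, 0.1]
width: 35.1
```

```bash
python3 m.py p1;python3 -c "
from h import *
tool();tilt('side')
d,W=cloud('wrist');print(np.nanmedian(W[250:285,268:288].reshape(-1,3),0))
cv2.imwrite('pics/p2.png',d['img'][:,:,::-1])"
```

```text
wrist tube centre x vs y [ 0.  -0.6] width 18.59691523734702 n 20 z 46.090642982963914
   ridge y [-3.   7.9] 2.449941679621039 x [-24.7 -17.7] 225
t 21.57 tcp [515.2  14.1  41.5] stand [0.1 1.8] yawz 1.4968 F [-1.2 -0.4  0.2] w 34.9
[   23.    10. -1000.]
band 87.0 947 [-10.7  -2.6] [6.7 9.1]
band 48.0 643 [-19.   -6.5] [11.9 12.5]
side legs 73 [-15.5 -18.6  32. ] [19.8 13.7 50. ]
t 21.67 tcp [515.2  14.1  41.5] stand [0.1 1.8] yawz 1.4968 F [-0.6  0.2  0.6] w 35.2
side tilt slope 0.0004 z0 42.9 n 207 yr -99 118
   floor slope -0.0005 z0 17.4
[507.8  15.5  90.9]
```

View pics/p1.png

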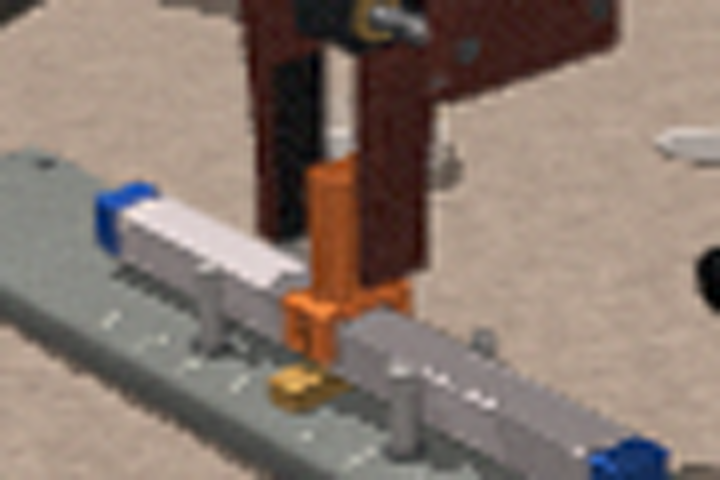

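View pics/p2.png

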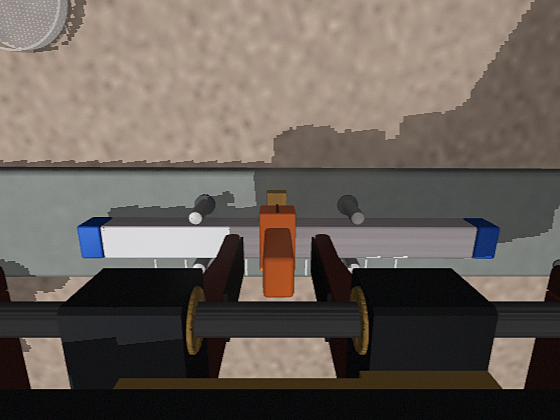

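Request:
send_rows --pt "-5 0 0 0" --pt "-12 0 0 0" --pt "-20 0 0 0" --pt "-20 0 0 0" --pt "-30 0 0 0" --pt "-30 0 0 0" --pt "0 0 0 0" --pt "0 30 10 0" --pt "0 30 10 0" --pt "0 0 0 0"

```text
t: 22.6
ee_pos: [452.9, 37.4, 164.7]
orientation: [-1.156, 1.219, 1.141]
ft_force: [-1.5, 0.8, -0.4]
width: 35.0
```

```bash
python3 -c "
from h import *
tool();tilt('side');tilt('side')
d,W=cloud('side');m=mask(d['img'],(3,150,60),(16,255,255));m[:170]=0;m[:,:240]=0;m[:,310:]=0
p=W[m];p=p[np.isfinite(p[:,0])];s=np.c_[(p[:,:2]-O)@X,(p[:,:2]-O)@U,p[:,2]];print('rider side',np.percentile(s,1,0),np.percentile(s,99,0))
crop(d,'q1',220,155,340,245)
d=tilt('top');cv2.imwrite('pics/q2.png',d['img'][:,:,::-1])
"
```

```text
t 22.6 tcp [452.9  37.4 164.7] stand [-64.   19.9] yawz 1.4948 F [-1.5  0.8 -0.4] w 35.0
side tilt slope 0.0016 z0 42.9 n 211 yr -101 114
   floor slope -0.0004 z0 17.4
side tilt slope -0.0002 z0 43.0 n 207 yr -100 115
   floor slope -0.0006 z0 17.4
rider side [-15.3  -6.2  33. ] [18.5 12.9 89. ]
top tilt slope -0.0021 z0 47.0 n 355 yr -100 114
   floor slope -0.0003 z0 21.0
```

View pics/q1.png

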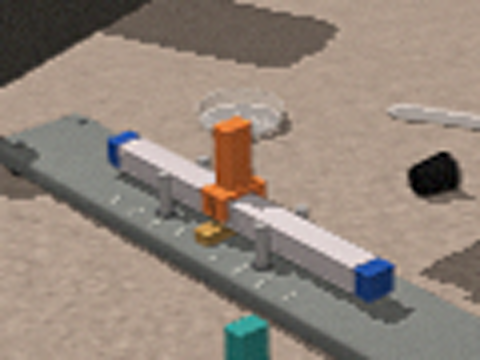

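View pics/q2.png

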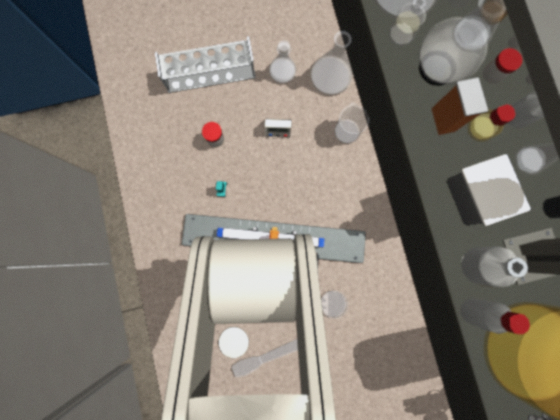

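The tube is level with the rider seated astride it over the ridge, the robot is clear, and the bystanders stand where they were. Handing in.

```bash
python3 -c "
from h import *
tilt('side');print(ctrl.close_job());"
```

```text
side tilt slope 0.0010 z0 43.0 n 200 yr -102 114
   floor slope -0.0007 z0 17.5
the job is handed in; nothing more can be done
None
```

I handed the job in at about 23 s with the tube poised level on the ridge and the orange rider seated astride it above the ridge. `close_job` gave no verdict.

**What I did:** I slid the tube about 46 mm towards −y with light finger pushes, letting go after each step to see whether it tipped. It stood level, untouched, with its middle about 8–9 mm to the stand's +y. I then gripped the rider, lowered it onto the tube and backed off.

**Last checks:**
- **Tube:** slope about 0.001–0.002 rad in the side and top views, against the 0.02 rad limit.
- **Rider position:** about 0.5 mm from the ridge's centre line and within about 1 mm sideways. The tab top read 90.9 mm against 91 mm when fully seated.
- **Forces:** wrist readings stayed at noise level, within about 2 N. The contact forces on the tube and rider are not reported, so I could not check them directly.
- **Bystanders:** by eye, those in view in the last pictures (jar, beaker, timer, stopper, dish) had not moved.

**What disagreed:**
- **Finger height:** the reported TCP height was about 20 mm below the real finger ends, as all three cameras showed. My first approach therefore passed above the tube without touching it, and I corrected for this from then on.
- **Cameras:** they differed from each other by 2–3 mm, so I placed the rider by relative measurements.
- **Tool tilt:** it drifted by about 0.02 rad; I did not measure the rider's own tilt after release, but in the side view it looked upright.

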